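Drain strainer, sampling mugs and a flush at the jar-test rinse tray

TASK

The round of jar tests is over, so put the rinse tray back in order: set the knobbed drain strainer fully home in its round seat in the tray floor, and hang every sampling mug by its handle on the rail over the tray, one mug to a hook. Then, with all that in place, push the tap's head all the way down to its stop, holding it there for half a second, to flush the tray, and let it spring back up, without ever knocking over the spray bottle, the radio or the two reagent jars.

Things in the scene. Friction and masses are not known exactly. Their poses are not given: they have to be found in the camera images.
- rinse: fixed steel rinse tray 280 x 510 mm, rim 22 mm high, floor 14 mm above the bench, carrying rail, drain and tap. Origin: centre of its underside; x away from the robot, y left along the rail. The rail, a 14 mm round bar at hook height, lies at x = +118 mm on posts at y = +-180 mm. The hooks, at y = +-60 and +-180 mm (8 mm round bar), run 105 mm from it towards -x, then turn up 14 mm at the tip
- hook1 (a point): leftmost hook of the rail, point on the axis of its straight bar, 165 mm above the bench, 73 mm from the rail and 41 mm in from the outer end of the upturned tip. x runs along the bar towards the rail, y left along the rail, z up
- hook2 (a point): second from the left, hook of the rail, point on the axis of its straight bar, 165 mm above the bench, 73 mm from the rail and 41 mm in from the outer end of the upturned tip. x runs along the bar towards the rail, y left along the rail, z up
- hook3 (a point): third from the left, hook of the rail, point on the axis of its straight bar, 165 mm above the bench, 73 mm from the rail and 41 mm in from the outer end of the upturned tip. x runs along the bar towards the rail, y left along the rail, z up
- hook4 (a point): rightmost hook of the rail, point on the axis of its straight bar, 165 mm above the bench, 73 mm from the rail and 41 mm in from the outer end of the upturned tip. x runs along the bar towards the rail, y left along the rail, z up
- seat (a point): centre of the bottom of the round drain seat in the tray floor near its front edge: 64 mm wide, 8 mm deep, this point 6 mm above the bench. z up. A dark drain hole shows in it
- strainer: round steel drain strainer: plate 60 mm across and 6 mm thick with a bevelled lower edge, a ring of small holes, and a central knob 16 mm across (10 mm at its neck) whose top is 30 mm above the underside, its gripping part from 16 to 30 mm. 70 g. Origin: centre of its underside, z up. Home in the seat it lies 2 mm below the tray floor
- tap (a joint): travel of the tap's spring head in m: 0 up, 0.012 fully down at its stop. Starts to move at about 4.5 N and takes about 11 N at the stop; springs back up by itself
- tap_top (a point): centre of the top of the push tap's round head (42 mm across), 162 mm above the bench when up. The tap stands on the tray, at its left front
- mug1: white plastic 250 ml sampling mug with one D handle, present or absent from start to start; 64 mm across, 85 mm tall, about 140 g. Origin: centre of its underside; z is its axis, its handle points along its +y
- mug2: white plastic 250 ml sampling mug with one D handle, present or absent from start to start; 64 mm across, 85 mm tall, about 140 g. Origin: centre of its underside; z is its axis, its handle points along its +y
- mug3: white plastic 250 ml sampling mug with one D handle, present or absent from start to start; 64 mm across, 85 mm tall, about 140 g. Origin: centre of its underside; z is its axis, its handle points along its +y
- mug4: white plastic 250 ml sampling mug with one D handle, present or absent from start to start; 64 mm across, 85 mm tall, about 140 g. Origin: centre of its underside; z is its axis, its handle points along its +y
- mug1_eye (a point): centre of the opening of the handle of mug1: 47 mm from the mug's axis (along the mug's +y), 46 mm above its underside. The opening lies in the mug's y-z plane, 30 mm wide (from the wall out) and 36 mm high; the handle bar is round, 8 mm thick, its outer edge 70 mm from the mug's axis. Hung and let go, the mug swings mouth sideways, this point about 15 mm below the hook
- mug2_eye (a point): centre of the opening of the handle of mug2: 47 mm from the mug's axis (along the mug's +y), 46 mm above its underside. The opening lies in the mug's y-z plane, 30 mm wide (from the wall out) and 36 mm high; the handle bar is round, 8 mm thick, its outer edge 70 mm from the mug's axis. Hung and let go, the mug swings mouth sideways, this point about 15 mm below the hook
- mug3_eye (a point): centre of the opening of the handle of mug3: 47 mm from the mug's axis (along the mug's +y), 46 mm above its underside. The opening lies in the mug's y-z plane, 30 mm wide (from the wall out) and 36 mm high; the handle bar is round, 8 mm thick, its outer edge 70 mm from the mug's axis. Hung and let go, the mug swings mouth sideways, this point about 15 mm below the hook
- mug4_eye (a point): centre of the opening of the handle of mug4: 47 mm from the mug's axis (along the mug's +y), 46 mm above its underside. The opening lies in the mug's y-z plane, 30 mm wide (from the wall out) and 36 mm high; the handle bar is round, 8 mm thick, its outer edge 70 mm from the mug's axis. Hung and let go, the mug swings mouth sideways, this point about 15 mm below the hook
- jar_lid: brass-coloured jar lid, a plain disc 70 mm across, no knob, and 12 mm thick lying on the bench, no part of the job. Origin: centre of its underside
- spray: white spray bottle with blue contents, 84 mm across, 245 mm tall, bystander. Origin: centre of its underside
- radio: black two-way radio standing upright, 36 x 58 mm, 205 mm tall with its aerial, bystander. Origin: centre of its underside
- reagent_jar: green glass jar with a brass-coloured lid, 100 mm across, 170 mm tall, bystander. Origin: centre of its underside
- reagent_jar2: amber glass jar with a brass-coloured lid, 90 mm across, 150 mm tall, bystander. Origin: centre of its underside

How it is judged:
By the outcome, as a careful person would: the job done as asked, in the order asked, and still so for the second after the job is handed in, with the robot touching nothing.
Of mug1, mug2, mug3, mug4 only 3 to 4 are there at a start; the rules pass over those that are not, and their reading is None.
At some moment in a run one of mug1, mug2, mug3, mug4, strainer may be knocked a few centimetres aside while the robot is not near it.
Once in a run the grip may slacken for a moment while it holds something.
It also fails if it takes over 192 s, if anything falls off the work surface, if the arm or the gripper's body presses on something with over 40 N, if the wrist force passes 120 N, or if a joint passes its speed limit or range.

ROBOT

A 6-joint arm with a two-finger parallel gripper is mounted at the origin on the work surface. World frame = base frame: x ahead of the robot, y to its left, z up, the work surface at z = 0. Lengths are in m, angles in rad, forces in N, time in s.
With the tool pointing down it reaches from about 0.3 to 0.875 m from the base axis. Payload 6.4 kg.
Tool frame: the origin (TCP) lies at the very end of the fingers, on their centre line; the grasp point (between the pads) lies tcp_to_grasp behind it (tcp_to_grasp is the distance from the TCP to the grasp point, in m); z points along the fingers, y is the direction in which the jaws open and shut (so a half turn about z gives the same grasp; the last joint's range is limited). The gripper opens to 85 mm and grips with 20 to 120 N. Pads are 22 mm wide; open, the fingers measure 114 mm over their backs; the gripper's body (76 mm by 85 mm) begins 54 mm behind the grasp point. The pads swing forward as they close: fully open they stand 13 mm farther back than shut.
Start: joints at [-1.418, 0.181, 1.607, -0, 1.354, -0.206], TCP at [0.202, -0.538, 0.231] pointing down, gripper open.
Joint ranges: [-2.99, 2.99], [-0.89, 2.07], [0.3, 2.58], [-1.14, 4.28], [0, 2.63], [-3.12, 3.12]. Speed limits (rad/s): [2.57, 2.57, 3.01, 3.14, 3.14, 3.14].

INTERFACE

Orientations are given as a unit quaternion [w, x, y, z].
In Python, from bench import get_obs, camera, hand_in, tcp_to_grasp gives the robot as it stands.
- The arm moves only by the shell command python3 -m inch 'ROWS' [OPENING]. ROWS is JSON, a list of rows, each an object with "delta_pos": the shift along the tool's x, y, z in cm, a list of three; "rotation": the turn, a rotation vector about the tool's x, y, z in rad, a list of three. In form: [{"delta_pos": [x, y, z], "rotation": [rx, ry, rz]}, ...]. A call has 1 to 10 rows; each row shifts and turns the commanded pose from where the row before left it, along the tool's axes as they then stand; what a row does not reach is not made up. A row lasts 1/10 s, in which the tool goes at most 50 mm and 8.59 degrees, less where a joint would pass 70% of its speed; a pose out of reach is approached as far as the arm can. A call is refused whole if a number of a shift passes 5 or a number of a turn 0.15, either way. A call with a gripper value outside its range is refused whole. OPENING is the finger opening in cm, from 0 to 8.54, set as the call begins (- or left out, the last holds). The fingers move at their own pace and stop on an object; the grip force is fixed at half the most. Time passes only in rows, so rows that do not move let the fingers close. It gives the time, the measured TCP pose, the force and the opening at its end, in the units of the state.
- get_obs(): the state, without advancing time (a new reading comes with each control period).
- camera(name): name is "scene" or "side" or "wrist"; returns a dict with "color" (480x640x3 uint8, red, green, blue), "vfov" (degrees; the focal length in pixels is half the picture's height over the tangent of half this angle, whatever the lens; pixels are square), "cx", "cy" (the principal point, pixels), "k1" (the pictures are not rectified: a ray, as slopes to the right and down, at radius r is drawn at 1 + k1 r^2 times it, then the intrinsics apply), "eye" and "orientation" of the camera in the world; the wrist camera has in their place "T_tool_cam" (4x4, takes a point from camera to tool coordinates, whose origin is the TCP and whose axes are the flange's). Camera axes: x right, y down, z forward; pixel columns grow to the right and rows downward; lengths in m; the calibration is good to about 2 mm. A picture is of the moment at which its call begins: read the wrist's pose just before it. There is no depth.
- hand_in(): hands the job in, once; it reports no verdict.
The state is a dict: "time_s": time; "q": joint angles; "dq": joint speeds; "joint_efforts": joint torques, N m; "eef_pos": TCP position; "eef_rot": TCP orientation; "wrist_force": force on the tool from outside, world axes, zero at the start; "torque": the same for the moment, N m; "opening": opening from 0.0 (shut) to 1.0 (fully open).
Only numpy, scipy, OpenCV 4.12 (cv2) and the standard library are available. Lean on these libraries where they do the work, as an engineer would, in place of code of your own. Each camera call takes 0.05 s, during which the arm holds its last target.

## Working session

There is one attempt and no reset: what is moved stays moved. The work goes in short steps, Python scripts to look and compute and a shell command to move; the robot and the scene stay as the last step left them, time stands still between calls to the robot, and variables do not carry over. Pictures are saved under pics/ and viewed, and the job is handed in when it is done.

```bash
ls; mkdir -p pics; python3 - <<'E'
from bench import get_obs, camera, tcp_to_grasp
import cv2
print(tcp_to_grasp)
o=get_obs();print(o)
for n in ["scene","side","wrist"]:
    c=camera(n); print({k:v for k,v in c.items() if k!="color"})
    cv2.imwrite(f"pics/{n}0.png",c["color"][:,:,::-1])
E
```

```text
pics
0.0187
{'time_s': 0.0, 'q': array([-1.41829977e+00,  1.81538373e-01,  1.60801238e+00,  1.36372679e-07,
        1.35380918e+00, -2.06301313e-01]), 'dq': array([-0.00020539, -0.00058507,  0.00057017,  0.00017913,  0.00118575,
        0.00023527]), 'joint_efforts': array([-1.21645164e-03, -4.44870079e+01, -3.51343346e+01, -2.99280682e-04,
        9.00823390e-03, -4.67820598e-05]), 'eef_pos': array([ 0.20183984, -0.53781498,  0.23038355]), 'eef_rot': array([-8.83321748e-04,  9.83950742e-01,  1.78438104e-01,  2.38357875e-05]), 'wrist_force': array([ 0.05342591, -0.86652975,  0.95868766]), 'torque': array([-0.01438978,  0.06523794,  0.03183371]), 'opening': 0.9992426502882735}
{'vfov': 50.17007238697153, 'cx': 315.56786714621654, 'cy': 247.9469748783278, 'k1': 0.020016676008207206, 'eye': array([1.03309104, 0.5136107 , 1.11983486]), 'orientation': array([-0.1320796 ,  0.37472723,  0.87029547, -0.29106748])}
{'vfov': 53.792218160046964, 'cx': 317.49967594075514, 'cy': 233.27513802626416, 'k1': -0.12689409481846656, 'eye': array([0.40539953, 1.11799966, 1.02840965]), 'orientation': array([ 0.01257132, -0.04747519,  0.89850213, -0.43621325])}
{'vfov': 70.01648054534236, 'cx': 314.78000435928516, 'cy': 236.27633475052934, 'k1': -0.03242458726565015, 'T_tool_cam': array([[-1.32687876e-03, -9.65966559e-01, -2.58663577e-01,
         6.55164819e-02],
       [ 9.99998548e-01, -1.55828033e-03,  6.89582429e-04,
        -9.06743540e-05],
       [-1.06918393e-03, -2.58662287e-01,  9.65967224e-01,
        -1.43135086e-01],
       [ 0.00000000e+00,  0.00000000e+00,  0.00000000e+00,
         1.00000000e+00]])}
```

View pics/scene0.png

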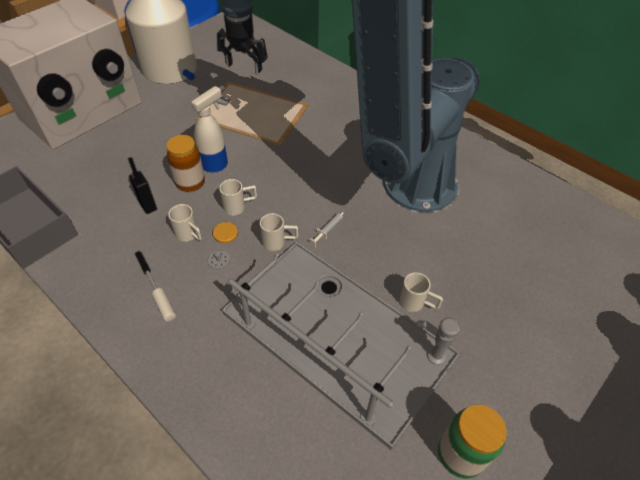

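View pics/side0.png

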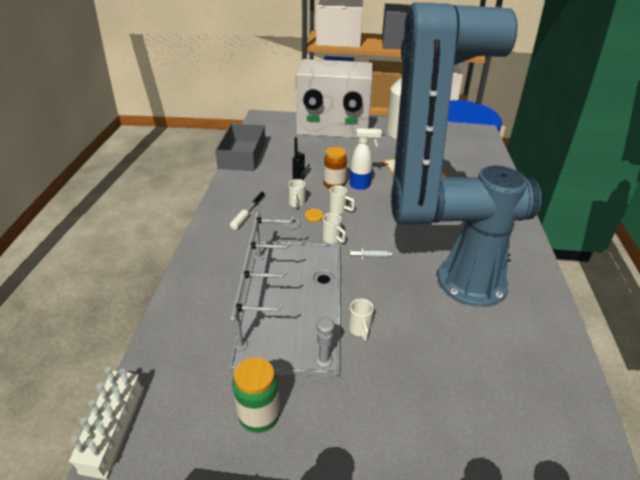

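View pics/wrist0.png

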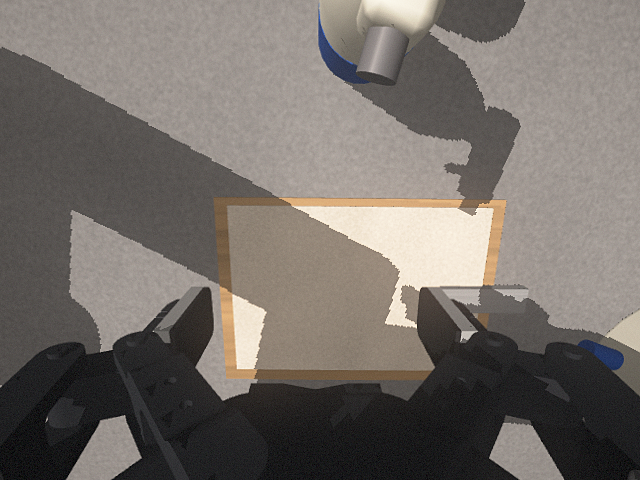

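The scene shows four mugs at scene pixels (183,222), (234,196), (273,232) and (416,292). The strainer is at (219,260), the lid at (225,232), the seat hole at (330,288) and the tap at (446,325). Next: helpers and enlarged crops.

```bash
cat > h.py <<'E'
import numpy as np, cv2
from scipy.spatial.transform import Rotation as R
from bench import get_obs, camera, tcp_to_grasp
def rot(q): return R.from_quat([q[1],q[2],q[3],q[0]]).as_matrix()
def cam(name):
    o=get_obs(); c=camera(name)
    if name=="wrist":
        T=np.eye(4);T[:3,:3]=rot(o["eef_rot"]);T[:3,3]=o["eef_pos"]
        W=T@np.array(c["T_tool_cam"]);c["Rm"]=W[:3,:3];c["e"]=W[:3,3]
    else:
        c["Rm"]=rot(c["orientation"]);c["e"]=np.array(c["eye"])
    c["f"]=240/np.tan(np.radians(c["vfov"]/2));c["o"]=o
    return c
def proj(c,P):
    P=np.atleast_2d(P);p=(P-c["e"])@c["Rm"];s=p[:,:2]/p[:,2:];k=1+c["k1"]*(s**2).sum(1,keepdims=True)
    return s*k*c["f"]+[c["cx"],c["cy"]]
def ray(c,u,v):
    d=np.array([(u-c["cx"])/c["f"],(v-c["cy"])/c["f"]]);s=d.copy()
    for _ in range(20): s=d/(1+c["k1"]*(s**2).sum())
    w=c["Rm"]@np.array([s[0],s[1],1]);return c["e"],w/np.linalg.norm(w)
def atz(c,u,v,z):
    e,d=ray(c,u,v);return e+d*(z-e[2])/d[2]
def tri(c1,p1,c2,p2):
    A=np.zeros((3,3));b=np.zeros(3)
    for c,p in((c1,p1),(c2,p2)):
        e,d=ray(c,*p);M=np.eye(3)-np.outer(d,d);A+=M;b+=M@e
    X=np.linalg.solve(A,b);return X,proj(c1,X)[0]-p1,proj(c2,X)[0]-p2
def save(c,fn,box=None,s=1,grid=True):
    im=c["color"][:,:,::-1].copy()
    if box is None: box=(0,0,640,480)
    x0,y0,x1,y1=box;im=cv2.resize(im[y0:y1,x0:x1],None,fx=s,fy=s,interpolation=cv2.INTER_CUBIC)
    if grid:
        for x in range((x0//20+1)*20,x1,20):
            cv2.line(im,((x-x0)*s,0),((x-x0)*s,6),(0,0,255),1);cv2.putText(im,str(x),((x-x0)*s-10,16),0,.35,(0,0,255),1)
        for y in range((y0//20+1)*20,y1,20):
            cv2.line(im,(0,(y-y0)*s),(6,(y-y0)*s),(0,0,255),1);cv2.putText(im,str(y),(8,(y-y0)*s+4),0,.35,(0,0,255),1)
    cv2.imwrite("pics/"+fn,im)
E
python3 - <<'E'
from h import *
c=cam("scene");save(c,"s1a.png",(150,160,310,280),5);save(c,"s1b.png",(210,230,370,350),5);save(c,"s1c.png",(340,260,500,380),5)
d=cam("side");save(d,"d1a.png",(220,160,380,280),5);save(d,"d1b.png",(220,240,380,360),5)
E
```

```text
(no output)
```

View pics/s1a.png

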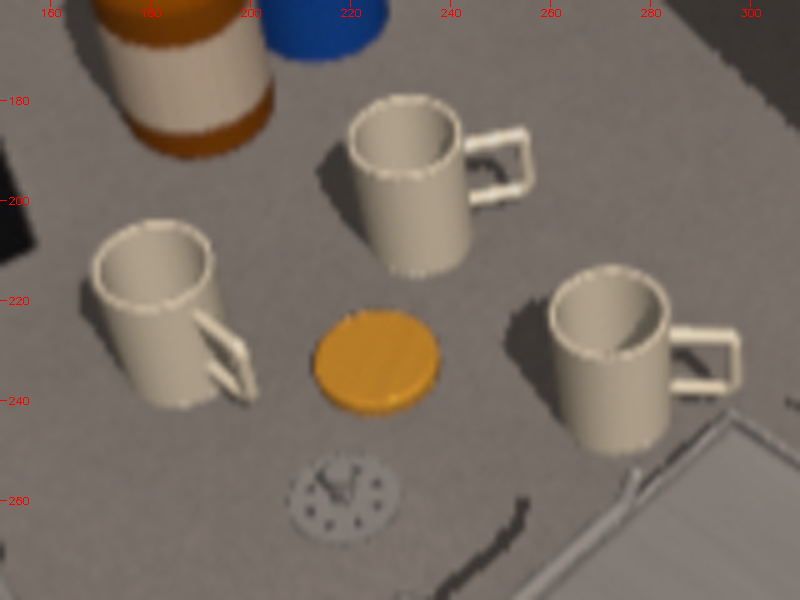

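View pics/s1b.png

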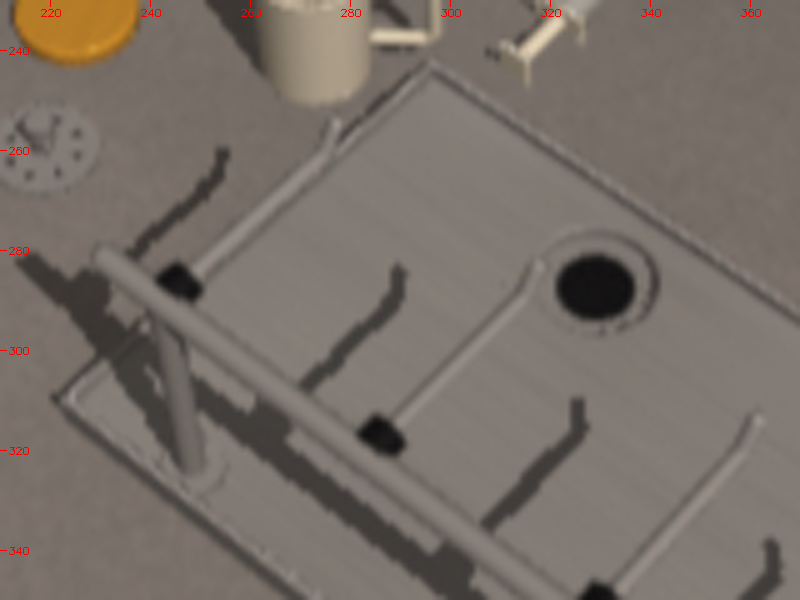

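View pics/s1c.png

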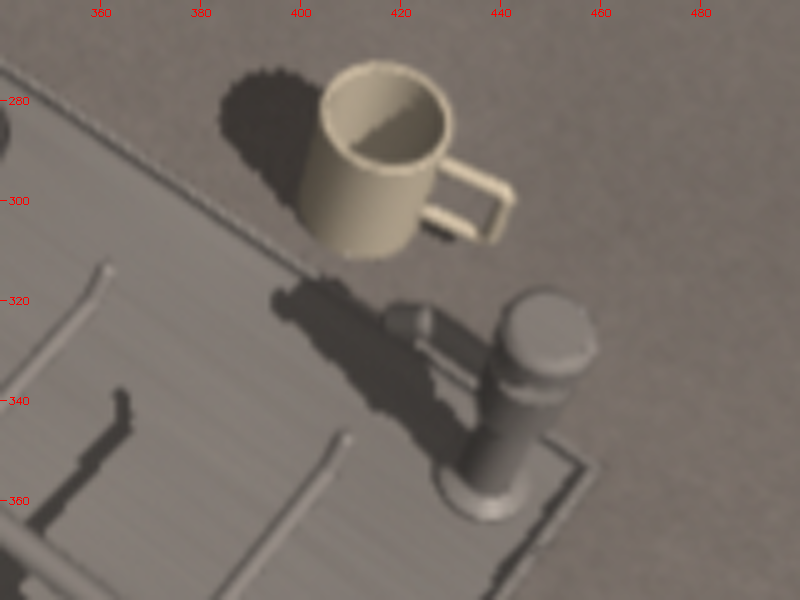

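View pics/d1a.png

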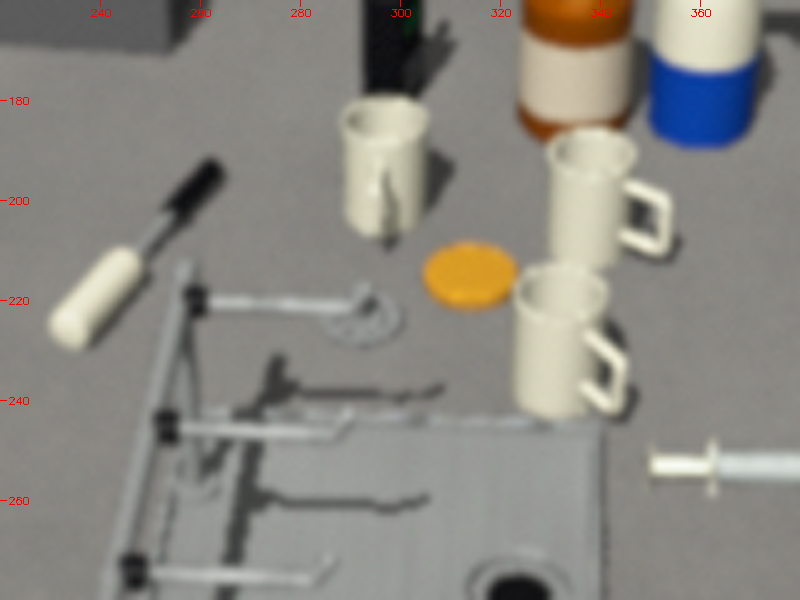

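View pics/d1b.png

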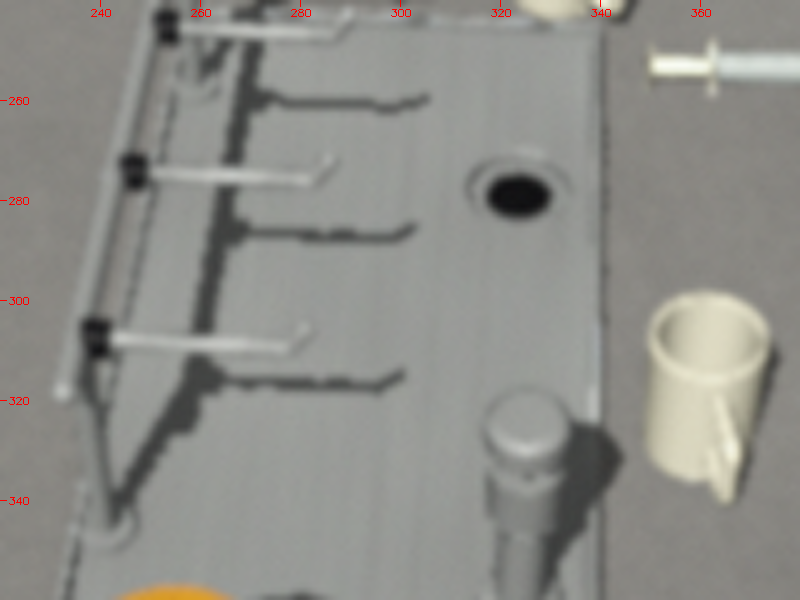

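```bash
cat > loc.py <<'E'
from h import *
from scipy.optimize import least_squares
s=cam("scene");d=cam("side")
S=[((-.14,-.255,.022),(296,243)),((-.14,.255,.022),(458,353)),((.14,-.255,.022),(222,311)),((.013,-.18,.165),(275,260)),((.013,-.06,.165),(315,289)),((.013,.06,.165),(358,321)),((.013,.18,.165),(406,353.4))]
D=[((.013,-.06,.165),(287,246)),((.013,.06,.165),(282.4,274.4)),((.013,.18,.165),(278.4,309.4))]
def W(p,L):
    c,n=np.cos(p[2]),np.sin(p[2]);L=np.array(L);return np.c_[p[0]+c*L[:,0]-n*L[:,1],p[1]+n*L[:,0]+c*L[:,1],L[:,2]]
def res(p):
    r=[]
    for c,O in((s,S),(d,D)): r.append(proj(c,W(p,[o[0] for o in O]))-np.array([o[1] for o in O]))
    return np.concatenate(r)
f=least_squares(lambda p:res(p).ravel(),[.6,0,0]);print("tray",f.x);print(res(f.x).round(1).tolist())
for i,y in enumerate((.18,.06,-.06,-.18)): print("hook",i+1,W(f.x,[(.045,y,.165)])[0].round(4))
for n,a,b,z in(("tap",(449.8,326.4),(325,325),.162),("seat",(329.6,286.6),(323.8,278),.014),("strainer",(219,259.6),(293,223.6),.006),("lid",(225.4,231),(314.4,214),.012),
 ("syr",(326,228),(371,253),.005)):
    print(n,tri(s,a,d,b),atz(s,*a,z).round(4),atz(d,*b,z).round(4))
M={"A":[(180.8,213),(198.4,230),(200,239.6),(297.2,183.6),None,(298,209)],
"B":[(231.2,187.6),(255.4,186.4),(256,197.6),(338.4,190),(353.4,199),(353,209.6)],
"C":[(272,222.6),(297.4,226.6),(297.4,237),(332.4,217.4),(344.4,231),(343.4,241.4)],
"D":[(417.2,283.2),(442.2,298.4),(438.4,307.6),(361.8,305),None,(365.4,339.4)]}
for k,o in M.items():
    L=[(0,0,.085),(.067,0,.069),(.067,0,.023)]
    def r(p):
        w=W(p,L);e=np.r_[proj(s,w),proj(d,w)];return np.array([e[i]-o[i] for i in range(6) if o[i]])
    x0=atz(s,*o[0],.085);h=atz(s,*o[1],.069);y0=np.arctan2(*(h-x0)[[1,0]])
    g=least_squares(lambda p:r(p).ravel(),[x0[0],x0[1],y0]);print(k,g.x.round(4),"handle dir deg",np.degrees(g.x[2]).round(1),r(g.x).round(1).tolist())
E
python3 loc.py
```

```text
tray [0.56165541 0.15944954 0.05995372]
[[-0.7, -1.4], [2.1, 0.1], [-1.8, -0.8], [-0.2, -0.0], [-0.0, -0.6], [0.5, -1.7], [-0.1, -0.5], [-1.3, 1.1], [-0.7, 1.8], [-1.3, 0.5]]
hook 1 [0.5958 0.3418 0.165 ]
hook 2 [0.603 0.222 0.165]
hook 3 [0.6102 0.1023 0.165 ]
hook 4 [ 0.6174 -0.0175  0.165 ]
tap (array([0.44436305, 0.36759935, 0.15517361]), array([-0.01627722, -0.65812155]), array([-0.40642222,  0.4097759 ])) [0.4498 0.3695 0.162 ] [0.4432 0.3721 0.162 ]
seat (array([0.47136667, 0.05410055, 0.00920644]), array([ 0.02862576, -1.1188866 ]), array([-0.63596018,  0.67514056])) [0.4764 0.0583 0.014 ] [0.4694 0.0559 0.014 ]
strainer (array([ 0.60691332, -0.22555884, -0.00205191]), array([ 0.05374779, -1.31942656]), array([-0.66525863,  0.73296867])) [ 0.6129 -0.217   0.006 ] [ 0.6036 -0.2196  0.006 ]
lid (array([ 0.53470073, -0.28132628,  0.00749251]), array([ 0.03503343, -0.9934477 ]), array([-0.49024829,  0.57594758])) [ 0.5391 -0.2755  0.012 ] [ 0.5327 -0.2789  0.012 ]
syr (array([ 0.32634957, -0.09074964,  0.00075676]), array([ 0.07547628, -1.61573609]), array([-0.8897056 ,  1.04493484])) [ 0.3335 -0.0846  0.005 ] [ 0.3238 -0.0915  0.005 ]
A [ 0.6101 -0.3588  1.61  ] handle dir deg 92.2 [[0.1, -1.2], [0.3, -1.5], [1.6, -0.3], [-1.1, 0.4], [-3.4, -0.9]]
B [ 0.4558 -0.3329  2.6479] handle dir deg 151.7 [[0.1, -1.1], [-0.2, -1.1], [0.5, -1.2], [-1.2, 0.7], [-0.6, 1.3], [-1.0, 1.1]]
C [ 0.4654 -0.1607  2.3184] handle dir deg 132.8 [[-0.2, -1.4], [-0.1, -1.2], [0.2, -0.8], [-1.3, 1.0], [-0.8, 1.1], [-0.5, 1.5]]
D [0.3555 0.2317 1.8082] handle dir deg 103.6 [[-0.0, -1.4], [-0.3, -1.3], [-0.3, -0.6], [-1.0, 2.0], [-1.2, 1.5]]
```

```bash
cat > plan.py <<'E'
import sys
from h import *
# usage plan.py x y z yawdeg : target TCP, tool down with tool x at yaw
def plan(x,y,z,yaw=None):
    o=get_obs();M=rot(o["eef_rot"]);p=o["eef_pos"]
    cy=np.degrees(np.arctan2(M[1,0],M[0,0]))
    print("t",round(o["time_s"],2),"tcp",p.round(4),"yaw",cy.round(2),"tilt z",M[:,2].round(4),"open",round(o["opening"]*8.5,2),"F",o["wrist_force"].round(1),"q",o["q"].round(2))
    if yaw is None: yaw=cy
    a=np.radians(yaw);T=np.c_[[np.cos(a),np.sin(a),0],[np.sin(a),-np.cos(a),0],[0,0,-1]]
    rv=R.from_matrix(M.T@T).as_rotvec();print("rotvec tool",rv.round(4))
    d=np.array([x,y,z])-p
    print("delta cm in present tool axes",(M.T@d*100).round(2),"in target tool axes",(T.T@d*100).round(2))
if __name__=="__main__": plan(*map(float,sys.argv[1:]))
E
python3 - <<'E'
from h import *
s=cam("scene");d=cam("side")
print("spray",tri(s,(213,162),d,(360,184))[0],atz(d,360,184,0))
print("jar2",tri(s,(188,181),d,(336,184))[0])
print("radio",atz(s,150,210,0),"jar",atz(s,465,470,0),atz(d,258,425,0))
E
python3 plan.py .585 -.23 .40
```

```text
spray [ 0.37209627 -0.53193834 -0.00632139] [ 0.37114166 -0.52515428  0.        ]
jar2 [ 0.4713638  -0.53491046 -0.01797432]
radio [ 0.63242233 -0.50007761  0.        ] jar [0.60930427 0.55672331 0.        ] [0.58054696 0.55903425 0.        ]
t 0.45 tcp [ 0.2019 -0.5384  0.2312] yaw 20.56 tilt z [-0.e+00  1.e-04 -1.e+00] open 8.5 F [ 1.   0.1 -0.3] q [-1.42  0.18  1.61 -0.    1.35 -0.21]
rotvec tool [-0.0001 -0.      0.    ]
delta cm in present tool axes [ 46.7  -15.42 -16.87] in target tool axes [ 46.7  -15.42 -16.88]
```

```bash
python3 -m inch '[{"delta_pos":[0,0,-4.5],"rotation":[0,0,0]},{"delta_pos":[0,0,-4.5],"rotation":[0,0,0]},{"delta_pos":[0,-1,-4],"rotation":[0,0,0]},{"delta_pos":[4,-2,-4],"rotation":[0,0,0]},{"delta_pos":[4.5,-2,0],"rotation":[0,0,0]},{"delta_pos":[4.5,-2,0],"rotation":[0,0,0]},{"delta_pos":[4.5,-2,0],"rotation":[0,0,0]},{"delta_pos":[4.5,-2,0],"rotation":[0,0,0]},{"delta_pos":[4.5,-2,0],"rotation":[0,0,0]},{"delta_pos":[4.5,-1,0],"rotation":[0,0,0]}]' 4; python3 -m inch '[{"delta_pos":[4.5,-1,0],"rotation":[0,0,0]},{"delta_pos":[4.5,0,0],"rotation":[0,0,0]},{"delta_pos":[4,0,3],"rotation":[0,0,0]},{"delta_pos":[3,0,4],"rotation":[0,0,0]},{"delta_pos":[0,0,4.5],"rotation":[0,0,0]},{"delta_pos":[0,0,4.5],"rotation":[0,0,0]},{"delta_pos":[0,0,4],"rotation":[0,0,0]},{"delta_pos":[0,0,0],"rotation":[0,0,0]},{"delta_pos":[0,0,0],"rotation":[0,0,0]}]'
python3 - <<'E'
from h import *
c=cam("wrist");save(c,"w1.png")
print(proj(c,[.607,-.221,.006]))
E
python3 plan.py .607 -.221 .1
```

```text
time_s: 1.45
eef_pos: [0.439, -0.3017, 0.3953]
eef_rot: [0.0, 0.984, 0.179, 0.0]
wrist_force: [0.1, -0.7, 0.1]
opening: 0.471
time_s: 2.35
eef_pos: [0.5843, -0.2384, 0.195]
eef_rot: [-0.0, 0.984, 0.178, -0.0]
wrist_force: [-0.4, 0.1, 0.4]
opening: 0.469
[[306.10600207 185.34353395]]
t 2.4 tcp [ 0.5853 -0.2391  0.1971] yaw 20.55 tilt z [ 0.0025 -0.0016 -1.    ] open 4.0 F [ 0.3  0.1 -0.2] q [-0.58  0.33  1.49  0.    1.31  0.64]
rotvec tool [ 0.0024 -0.0018 -0.    ]
delta cm in present tool axes [ 2.65 -0.96  9.71] in target tool axes [ 2.66 -0.94  9.71]
```

View pics/w1.png

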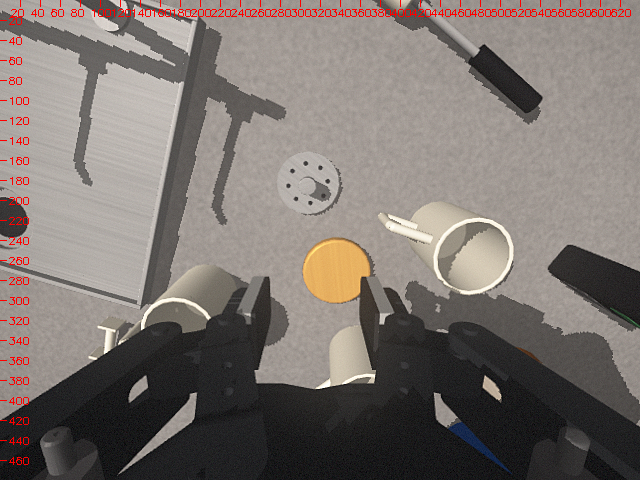

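```bash
python3 - <<'E'
from h import *
c=cam("wrist");save(c,"w2.png",(260,130,360,230),6)
print(atz(c,308.5,183,.006),atz(c,307,186,.03))
E
```

```text
[ 0.61142471 -0.22356086  0.006     ] [ 0.61092732 -0.22266668  0.03      ]
```

View pics/w2.png

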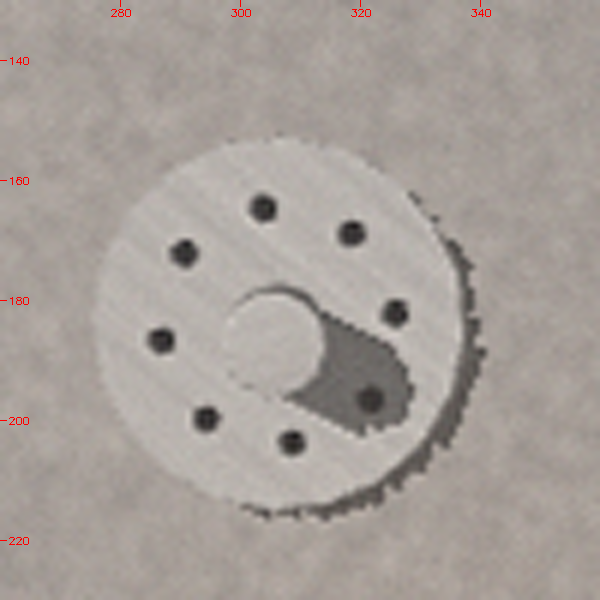

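```bash
python3 - <<'E'
from h import *
c=cam("wrist")
print(atz(c,306.3,184,.006),atz(c,305.5,187.5,.03))
E
python3 plan.py .611 -.222 .01
```

```text
[ 0.61047109 -0.22242449  0.006     ] [ 0.60983423 -0.22236885  0.03      ]
t 2.5 tcp [ 0.5859 -0.2395  0.1982] yaw 20.55 tilt z [ 0.0047 -0.0031 -1.    ] open 3.98 F [ 0.8 -0.9 -0.6] q [-0.58  0.33  1.49 -0.    1.31  0.64]
rotvec tool [ 0.0045 -0.0033 -0.    ]
delta cm in present tool axes [ 2.9  -0.85 18.83] in target tool axes [ 2.97 -0.76 18.82]
```

```bash
python3 -m inch '[{"delta_pos":[2.9,-0.7,3],"rotation":[0,0,0]},{"delta_pos":[0,0,4],"rotation":[0,0,0]},{"delta_pos":[0,0,4],"rotation":[0,0,0]},{"delta_pos":[0,0,3],"rotation":[0,0,0]},{"delta_pos":[0,0,1],"rotation":[0,0,0]},{"delta_pos":[0,0,0],"rotation":[0,0,0]},{"delta_pos":[0,0,0],"rotation":[0,0,0]}]'
python3 - <<'E'
from h import *
c=cam("wrist");save(c,"w3.png")
E
python3 plan.py .61 -.2224 .01
```

```text
time_s: 3.2
eef_pos: [0.6107, -0.2228, 0.0474]
eef_rot: [0.001, 0.984, 0.178, 0.002]
wrist_force: [-0.5, -0.8, 0.0]
opening: 0.473
t 3.25 tcp [ 0.6109 -0.2228  0.0477] yaw 20.55 tilt z [ 0.0043 -0.0025 -1.    ] open 4.01 F [-0.2  0.1 -1.1] q [-0.53  0.55  1.52  0.    1.07  0.68]
rotvec tool [ 0.0038 -0.0031 -0.    ]
delta cm in present tool axes [-0.08 -0.09  3.77] in target tool axes [-0.07 -0.07  3.77]
```

View pics/w3.png

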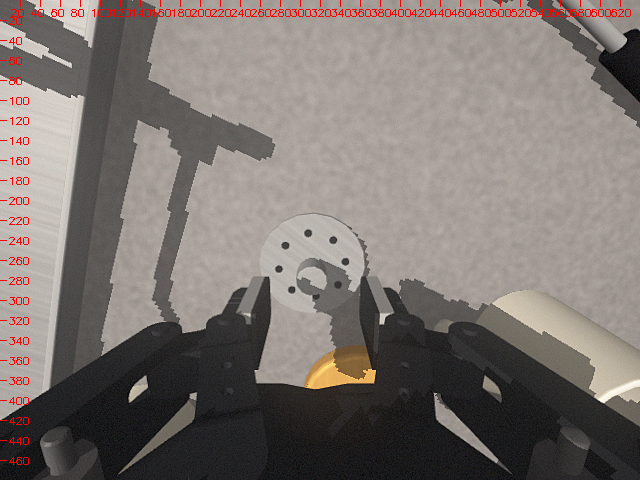

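```bash
python3 -m inch '[{"delta_pos":[-0.1,0,2.5],"rotation":[0,0,0]},{"delta_pos":[0,0,1.2],"rotation":[0,0,0]},{"delta_pos":[0,0,0],"rotation":[0,0,0]},{"delta_pos":[0,0,0],"rotation":[0,0,0]}]'; python3 -m inch '[{"delta_pos":[0,0,0],"rotation":[0,0,0]},{"delta_pos":[0,0,0],"rotation":[0,0,0]},{"delta_pos":[0,0,0],"rotation":[0,0,0]},{"delta_pos":[0,0,0],"rotation":[0,0,0]},{"delta_pos":[0,0,0],"rotation":[0,0,0]}]' 0.8
python3 -m inch '[{"delta_pos":[0,0,-3],"rotation":[0,0,0]},{"delta_pos":[0,0,-4],"rotation":[0,0,0]},{"delta_pos":[0,0,-3],"rotation":[0,0,0]},{"delta_pos":[0,0,-0],"rotation":[0,0,0]}]'
python3 - <<'E'
from h import *
c=cam("wrist");save(c,"w4.png")
E
python3 plan.py .474 .056 .1
```

```text
time_s: 3.65
eef_pos: [0.6084, -0.2222, 0.0084]
eef_rot: [0.0, 0.984, 0.178, 0.0]
wrist_force: [0.2, -0.6, -0.0]
opening: 0.465
time_s: 4.15
eef_pos: [0.6089, -0.2225, 0.009]
eef_rot: [0.001, 0.984, 0.178, 0.001]
wrist_force: [-0.1, 0.1, 6.0]
opening: 0.162
time_s: 4.55
eef_pos: [0.6112, -0.2237, 0.1134]
eef_rot: [0.003, 0.984, 0.178, 0.004]
wrist_force: [0.7, -0.4, -0.5]
opening: 0.154
t 4.6 tcp [ 0.6097 -0.2229  0.1106] yaw 20.56 tilt z [ 0.0048 -0.0028 -1.    ] open 1.35 F [-0.6  0.2 -1.1] q [-0.53  0.46  1.51  0.    1.17  0.68]
rotvec tool [ 0.0043 -0.0035 -0.    ]
delta cm in present tool axes [ -2.91 -30.88   0.92] in target tool axes [ -2.91 -30.88   1.06]
```

View pics/w4.png

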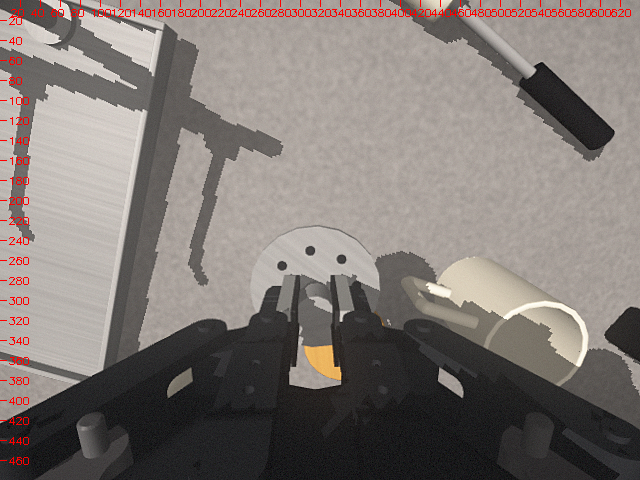

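```bash
python3 -m inch '[{"delta_pos":[0,-2,-3],"rotation":[0,0,0]},{"delta_pos":[-1,-3.6,-3],"rotation":[0,0,0]},{"delta_pos":[-1,-3.6,0],"rotation":[0,0,0]},{"delta_pos":[-1,-3.6,0],"rotation":[0,0,0]},{"delta_pos":[-1,-3.6,0],"rotation":[0,0,0]},{"delta_pos":[-1,-3.6,0],"rotation":[0,0,0]},{"delta_pos":[-1,-3.6,0],"rotation":[0,0,0]},{"delta_pos":[-1,-3.6,0],"rotation":[0,0,0]},{"delta_pos":[-1,-3,0],"rotation":[0,0,0]},{"delta_pos":[-1,-0.8,0],"rotation":[0,0,0]}]'; python3 -m inch '[{"delta_pos":[0,0,1],"rotation":[0,0,0]},{"delta_pos":[0,0,0],"rotation":[0,0,0]},{"delta_pos":[0,0,0],"rotation":[0,0,0]}]' 
python3 - <<'E'
from h import *
c=cam("wrist");save(c,"w5.png");save(c,"w5b.png",(220,120,420,270),4)
print(proj(c,[[.474,.056,.014],[.474,.056,.006]]))
E
python3 plan.py .474 .056 .1
```

```text
time_s: 5.6
eef_pos: [0.4119, 0.0391, 0.1658]
eef_rot: [-0.001, 0.984, 0.18, -0.002]
wrist_force: [-0.3, -0.5, -1.3]
opening: 0.157
time_s: 5.9
eef_pos: [0.4149, 0.0363, 0.1568]
eef_rot: [-0.0, 0.984, 0.178, -0.001]
wrist_force: [1.2, 0.2, 0.3]
opening: 0.161
[[317.43010127 148.59524142]
 [317.35552252 148.47644449]]
t 5.95 tcp [0.4152 0.0362 0.1571] yaw 20.5 tilt z [-1.e-03  1.e-04 -1.e+00] open 1.32 F [ 0.2  0.  -0.5] q [-0.2  -0.1   2.06 -0.    1.18  1.01]
rotvec tool [-0.0005  0.0009 -0.    ]
delta cm in present tool axes [6.21 0.2  5.71] in target tool axes [6.2  0.2  5.71]
```

View pics/w5.png

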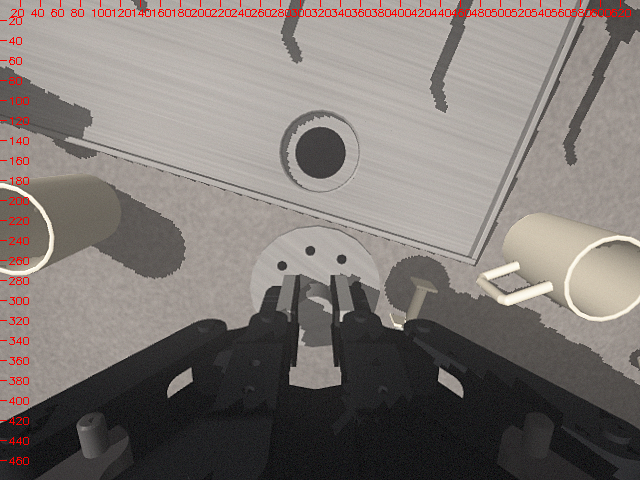

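View pics/w5b.png

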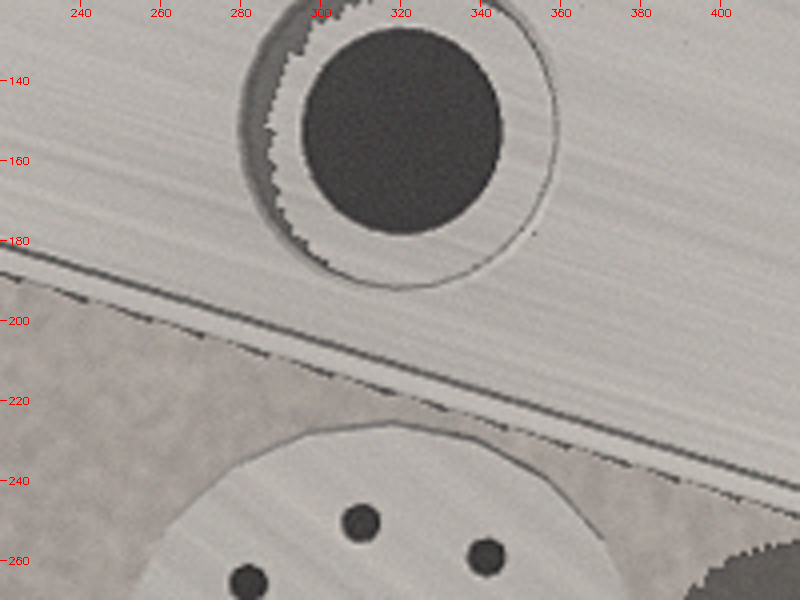

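```bash
python3 - <<'E'
from h import *
c=cam("wrist");o=c["o"]
print("seat",atz(c,319.7,151.3,.014),atz(c,320.5,152.7,.006))
M=rot(o["eef_rot"]);p=o["eef_pos"]
a=np.linspace(0,2*np.pi,73)
for dx in(-.001,0,.001,.002):
  q=p+(np.c_[.03*np.cos(a)+dx,.03*np.sin(a),0*a+.003]@M.T)
  u=proj(c,q);print(dx,u.min(0),u.max(0)[0])
E
python3 plan.py .474 .056 .1
```

```text
seat [0.47302142 0.05336836 0.014     ] [0.47208593 0.05217792 0.006     ]
-0.001 [249.9978477  230.52721753] 379.62864629853595
0 [249.88506647 228.3159407 ] 379.7357416651256
0.001 [249.77204983 226.09710694] 379.84305296832196
0.002 [249.65879803 223.87069565] 379.95057988740774
t 6.0 tcp [0.4153 0.0362 0.1574] yaw 20.5 tilt z [-6.e-04  1.e-04 -1.e+00] open 1.32 F [-0.3  0.1 -0.8] q [-0.2  -0.1   2.06 -0.    1.18  1.01]
rotvec tool [-0.0003  0.0005 -0.    ]
delta cm in present tool axes [6.19 0.2  5.73] in target tool axes [6.19 0.2  5.74]
```

```bash
python3 plan.py .4717 .0527 .034; python3 -m inch '[{"delta_pos":[3,0.2,0],"rotation":[0,0,0]},{"delta_pos":[3,0.2,2],"rotation":[0,0,0]},{"delta_pos":[0,0,4],"rotation":[0,0,0]},{"delta_pos":[0,0,4],"rotation":[0,0,0]},{"delta_pos":[0,0,2],"rotation":[0,0,0]},{"delta_pos":[0,0,0],"rotation":[0,0,0]},{"delta_pos":[0,0,0],"rotation":[0,0,0]}]'; python3 plan.py .4717 .0527 .015
python3 - <<'E'
from h import *
c=cam("wrist");save(c,"w6.png",(200,180,440,360),3)
E
```

```text
t 6.0 tcp [0.4153 0.0362 0.1574] yaw 20.5 tilt z [-6.e-04  1.e-04 -1.e+00] open 1.32 F [-0.3  0.1 -0.8] q [-0.2  -0.1   2.06 -0.    1.18  1.01]
rotvec tool [-0.0003  0.0005 -0.    ]
delta cm in present tool axes [ 5.86  0.43 12.33] in target tool axes [ 5.86  0.42 12.34]
time_s: 6.7
eef_pos: [0.473, 0.0537, 0.0379]
eef_rot: [-0.0, 0.984, 0.178, -0.0]
wrist_force: [0.5, 0.0, -0.1]
opening: 0.157
t 6.7 tcp [0.473  0.0537 0.0379] yaw 20.52 tilt z [-3.e-04  1.e-04 -1.e+00] open 1.33 F [ 0.5  0.  -0.1] q [-0.14  0.24  1.98  0.    0.91  1.08]
rotvec tool [-0.0002  0.0002 -0.    ]
delta cm in present tool axes [-0.15  0.05  2.29] in target tool axes [-0.15  0.05  2.29]
```

View pics/w6.png

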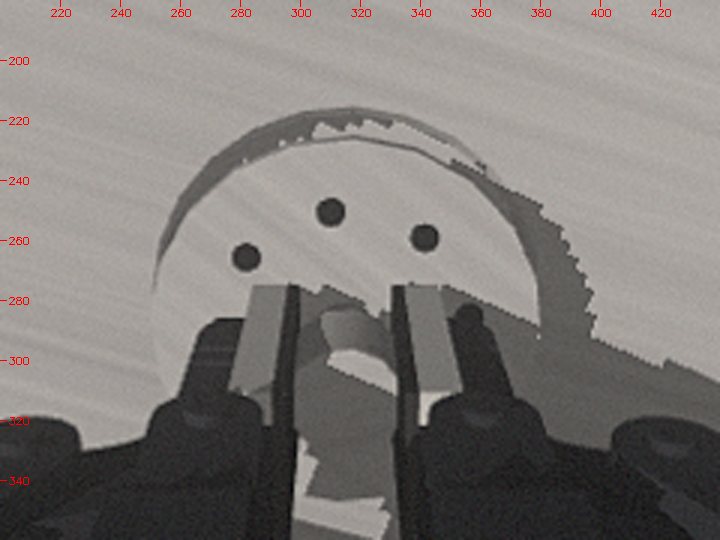

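```bash
python3 - <<'E'
from h import *
c=cam("wrist")
im=c["color"][:,:,::-1].copy();im=cv2.resize(im[180:360,200:440],None,fx=3,fy=3,interpolation=cv2.INTER_CUBIC)
a=np.linspace(0,2*np.pi,200)
for (x,y),col in(((.4726,.0530),(0,0,255)),((.4726,.055),(0,255,0))):
  u=proj(c,np.c_[x+.032*np.cos(a),y+.032*np.sin(a),0*a+.014]);print(u.min(0),u.max(0))
  cv2.polylines(im,[((u-[200,180])*3).astype(int)],True,col,1)
cv2.imwrite("pics/w7.png",im)
E
```

```text
[253.88175024 216.80788255] [376.01866371 331.17787854]
[250.24212433 215.43642089] [372.50711059 330.04649675]
```

View pics/w7.png

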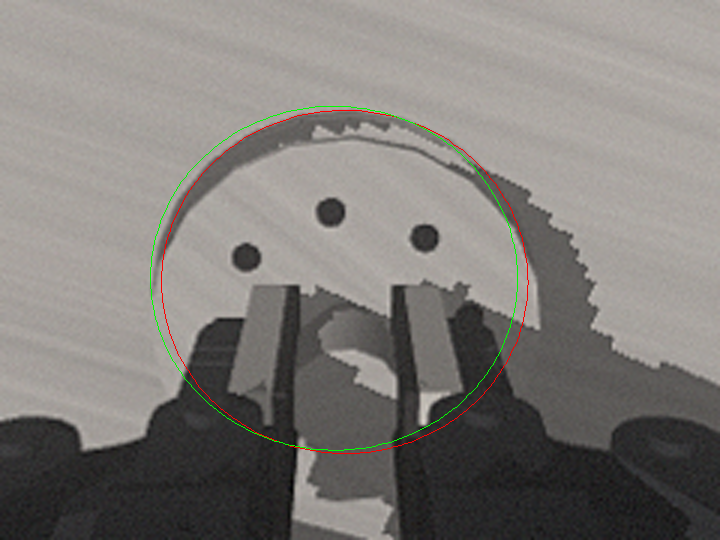

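```bash
python3 -m inch '[{"delta_pos":[-0.07,-0.06,0.8],"rotation":[0,0,0]},{"delta_pos":[0,0,0.5],"rotation":[0,0,0]},{"delta_pos":[0,0,0.4],"rotation":[0,0,0]},{"delta_pos":[0,0,0.3],"rotation":[0,0,0]},{"delta_pos":[0,0,0.3],"rotation":[0,0,0]},{"delta_pos":[0,0,0],"rotation":[0,0,0]},{"delta_pos":[0,0,0],"rotation":[0,0,0]}]'; python3 plan.py .4723 .054 .015
python3 - <<'E'
from h import *
c=cam("wrist");save(c,"w8.png",(200,180,440,360),3)
E
```

```text
time_s: 7.5
eef_pos: [0.4715, 0.0543, 0.015]
eef_rot: [-0.0, 0.984, 0.179, -0.0]
wrist_force: [-2.7, 0.4, 5.6]
opening: 0.159
t 7.5 tcp [0.4715 0.0543 0.015 ] yaw 20.57 tilt z [-5.e-04 -0.e+00 -1.e+00] open 1.35 F [-2.7  0.4  5.6] q [-0.14  0.29  1.99 -0.    0.86  1.08]
rotvec tool [-0.0002  0.0005 -0.    ]
delta cm in present tool axes [ 0.06  0.06 -0.  ] in target tool axes [ 0.06  0.06 -0.  ]
```

View pics/w8.png

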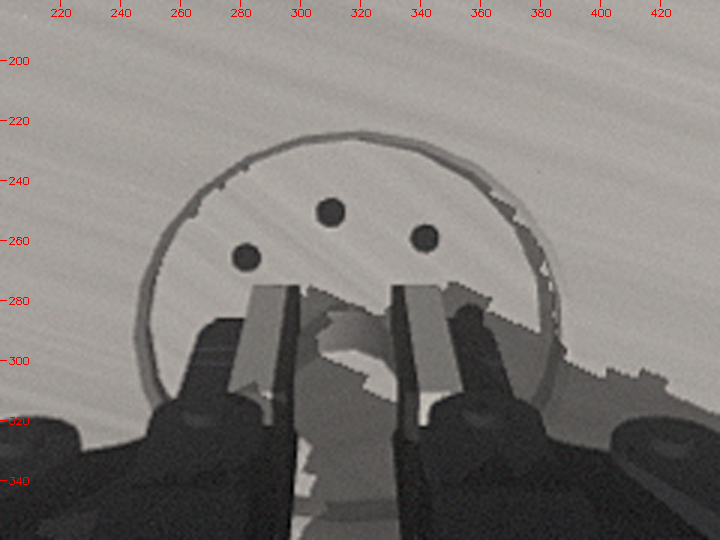

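```bash
python3 -m inch '[{"delta_pos":[0,0,0],"rotation":[0,0,0]},{"delta_pos":[0,0,0],"rotation":[0,0,0]},{"delta_pos":[0,0,0],"rotation":[0,0,0]},{"delta_pos":[0,0,-2],"rotation":[0,0,0]},{"delta_pos":[0,0,-4],"rotation":[0,0,0]},{"delta_pos":[0,0,-4],"rotation":[0,0,0]},{"delta_pos":[-3,0,-4],"rotation":[0,0,0]},{"delta_pos":[-3,0,-2],"rotation":[0,0,0]},{"delta_pos":[0,0,0],"rotation":[0,0,0]}]' 4
python3 - <<'E'
from h import *
c=cam("wrist");save(c,"w9.png",(200,60,440,240),3)
E
python3 plan.py .3555 .2317 .22 103.6
```

```text
time_s: 8.45
eef_pos: [0.4152, 0.0325, 0.1776]
eef_rot: [0.001, 0.984, 0.178, 0.002]
wrist_force: [-0.4, -0.0, 0.3]
opening: 0.47
t 8.5 tcp [0.4158 0.0328 0.1763] yaw 20.5 tilt z [ 4.3e-03 -9.0e-04 -1.0e+00] open 3.95 F [0.2 0.9 0.1] q [-0.21 -0.13  2.04 -0.    1.23  1.01]
rotvec tool [ 4.6000e-03 -1.3000e-03 -1.4503e+00]
delta cm in present tool axes [  1.33 -20.73  -4.42] in target tool axes [20.75 -1.18 -4.37]
```

View pics/w9.png

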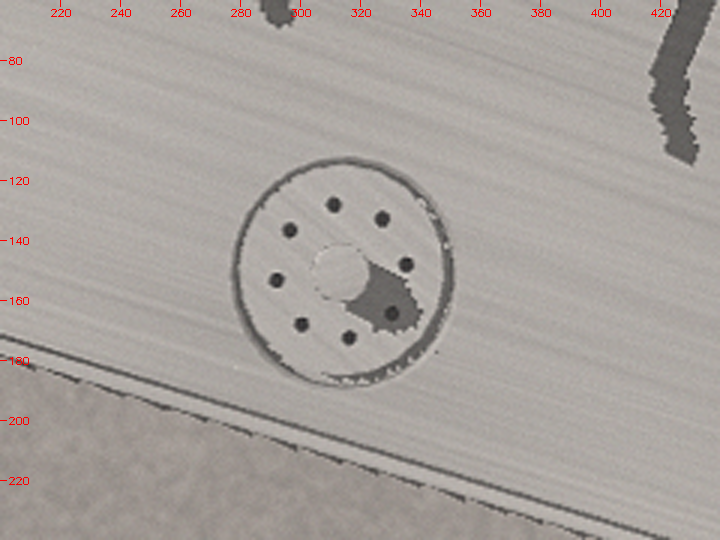

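The strainer sits concentric in the seat with an even ring, below the floor edge. Next is mug D.

```bash
python3 -m inch '[{"delta_pos":[0,0,-0.5],"rotation":[0,0,-0.145]},{"delta_pos":[0,0,-0.5],"rotation":[0,0,-0.145]},{"delta_pos":[0,0,-0.5],"rotation":[0,0,-0.145]},{"delta_pos":[0,0,-0.5],"rotation":[0,0,-0.145]},{"delta_pos":[0,0,-0.5],"rotation":[0,0,-0.145]},{"delta_pos":[0,0,-0.5],"rotation":[0,0,-0.145]},{"delta_pos":[0,0,-0.5],"rotation":[0,0,-0.145]},{"delta_pos":[0,0,-0.5],"rotation":[0,0,-0.145]},{"delta_pos":[0,0,-0.5],"rotation":[0,0,-0.145]},{"delta_pos":[0,0,0],"rotation":[0,0,-0.145]}]' 8.5
python3 -m inch '[{"delta_pos":[3.5,-0.2,0],"rotation":[0,0,0]},{"delta_pos":[3.5,-0.2,0],"rotation":[0,0,0]},{"delta_pos":[3.5,-0.2,0],"rotation":[0,0,0]},{"delta_pos":[3.5,-0.2,0],"rotation":[0,0,0]},{"delta_pos":[3.5,-0.2,0],"rotation":[0,0,0]},{"delta_pos":[3.2,-0.2,0],"rotation":[0,0,0]},{"delta_pos":[0,0,0],"rotation":[0,0,0]},{"delta_pos":[0,0,0],"rotation":[0,0,0]}]'
python3 - <<'E'
from h import *
c=cam("wrist");save(c,"w10.png")
print(proj(c,[[.3555,.2317,.085],[.3555-.0157,.2317+.0651,.069]]))
E
python3 plan.py .3555 .2317 .2 103.6
```

```text
time_s: 9.5
eef_pos: [0.416, 0.0334, 0.219]
eef_rot: [-0.0, 0.616, 0.788, -0.0]
wrist_force: [-0.9, 0.2, -0.7]
opening: 0.994
time_s: 10.3
eef_pos: [0.3546, 0.2321, 0.2185]
eef_rot: [-0.0, 0.617, 0.787, -0.001]
wrist_force: [1.0, 0.4, -0.5]
opening: 0.995
[[315.86881314 226.54451565]
 [316.11570236 143.16655469]]
t 10.35 tcp [0.3549 0.2315 0.2187] yaw 103.68 tilt z [-1.6e-03 -8.0e-04 -1.0e+00] open 8.48 F [-0.5 -0.6 -0. ] q [ 0.3  -0.16  1.98 -0.    1.33  0.06]
rotvec tool [-0.0018  0.0004  0.0015]
delta cm in present tool axes [0.01 0.07 1.86] in target tool axes [0.   0.06 1.87]
```

View pics/w10.png

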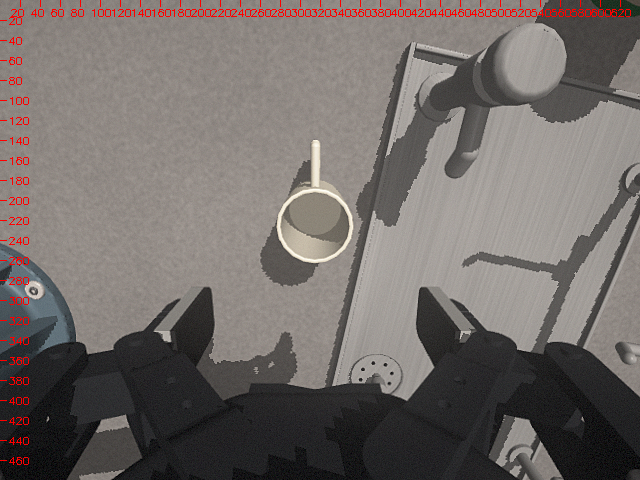

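```bash
python3 -m inch '[{"delta_pos":[0,0.05,4],"rotation":[0,0,0]},{"delta_pos":[0,0,4],"rotation":[0,0,0]},{"delta_pos":[0,0,4],"rotation":[0,0,0]},{"delta_pos":[0,0,3],"rotation":[0,0,0]},{"delta_pos":[0,0,2.4],"rotation":[0,0,0]},{"delta_pos":[0,0,0],"rotation":[0,0,0]},{"delta_pos":[0,0,0],"rotation":[0,0,0]}]'
python3 -m inch '[{"delta_pos":[0,0,0],"rotation":[0,0,0]},{"delta_pos":[0,0,0],"rotation":[0,0,0]},{"delta_pos":[0,0,0],"rotation":[0,0,0]},{"delta_pos":[0,0,0],"rotation":[0,0,0]},{"delta_pos":[0,0,0],"rotation":[0,0,0]}]' 5.5
python3 - <<'E'
from h import *
c=cam("wrist");save(c,"w11.png")
o=c["o"];print(o["eef_pos"],o["wrist_force"],o["opening"]*8.54)
E
```

```text
time_s: 11.05
eef_pos: [0.3558, 0.2309, 0.0456]
eef_rot: [-0.0, 0.619, 0.786, -0.001]
wrist_force: [1.0, 0.4, 1.3]
opening: 0.994
time_s: 11.55
eef_pos: [0.3568, 0.232, 0.0473]
eef_rot: [0.001, 0.618, 0.786, 0.001]
wrist_force: [-1.4, -1.6, 6.6]
opening: 0.718
[0.35677547 0.23195156 0.04733255] [-1.42893672 -1.63986725  6.59833686] 6.12777968653339
```

View pics/w11.png

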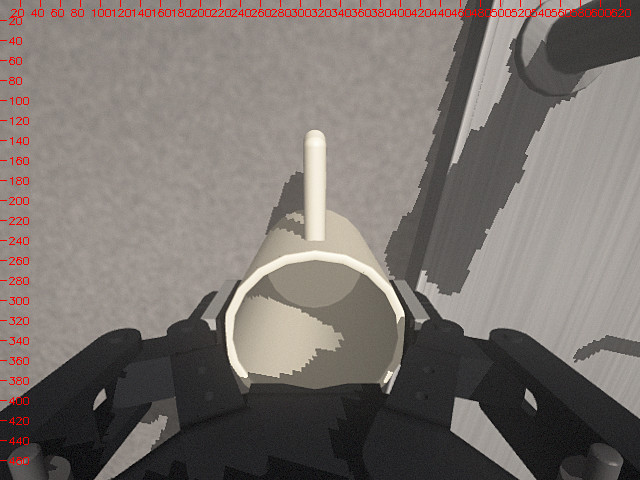

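```bash
python3 -m inch '[{"delta_pos":[0,0,-2],"rotation":[0,0,0]},{"delta_pos":[0,0,-4],"rotation":[0,0,0]},{"delta_pos":[0,0,-4],"rotation":[0,0,0]},{"delta_pos":[0,0,-4],"rotation":[0,0,0.09]},{"delta_pos":[0,0,-4],"rotation":[0,0,0.09]},{"delta_pos":[0,0,0],"rotation":[0,0,0]}]'
python3 plan.py .525 .291 .2 93.4
```

```text
time_s: 12.2
eef_pos: [0.359, 0.2329, 0.2325]
eef_rot: [0.003, 0.687, 0.727, 0.006]
wrist_force: [0.8, 0.9, -1.1]
opening: 0.722
t 12.2 tcp [0.359  0.2329 0.2325] yaw 93.22 tilt z [ 0.0125  0.0039 -0.9999] open 6.14 F [ 0.8  0.9 -1.1] q [ 0.3  -0.18  1.96  0.    1.34  0.24]
rotvec tool [ 0.0127 -0.0031 -0.0031]
delta cm in present tool axes [ 4.85 16.86  3.48] in target tool axes [ 4.81 16.92  3.25]
```

```bash
python3 -m inch '[{"delta_pos":[0.5,3,0],"rotation":[0,0,0]},{"delta_pos":[0.9,3.5,0],"rotation":[0,0,0]},{"delta_pos":[0.9,3.5,0],"rotation":[0,0,0]},{"delta_pos":[0.9,3.5,0],"rotation":[0,0,0]},{"delta_pos":[0.9,2.4,0],"rotation":[0,0,0]},{"delta_pos":[0.7,1,3],"rotation":[0,0,0]},{"delta_pos":[0,0,0],"rotation":[0,0,0]},{"delta_pos":[0,0,0],"rotation":[0,0,0]}]'
python3 - <<'E'
from h import *
c=cam("wrist");save(c,"w12.png")
c=cam("side");save(c,"d2.png",(200,160,400,310),4)
E
python3 plan.py .525 .291 .1725 93.4
```

```text
time_s: 13.0
eef_pos: [0.5203, 0.2891, 0.1945]
eef_rot: [-0.001, 0.686, 0.728, -0.001]
wrist_force: [-0.6, -0.3, -0.8]
opening: 0.719
t 13.1 tcp [0.5212 0.2894 0.1966] yaw 93.35 tilt z [ 8.e-04  2.e-04 -1.e+00] open 6.07 F [-0.6 -0.5 -1.1] q [ 0.31  0.26  1.59 -0.    1.3   0.25]
rotvec tool [ 0.0008 -0.0001 -0.0009]
delta cm in present tool axes [0.14 0.39 2.41] in target tool axes [0.14 0.39 2.41]
```

View pics/w12.png

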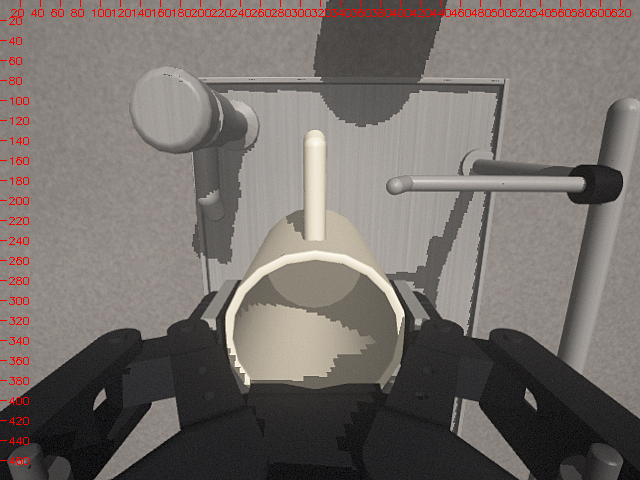

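View pics/d2.png

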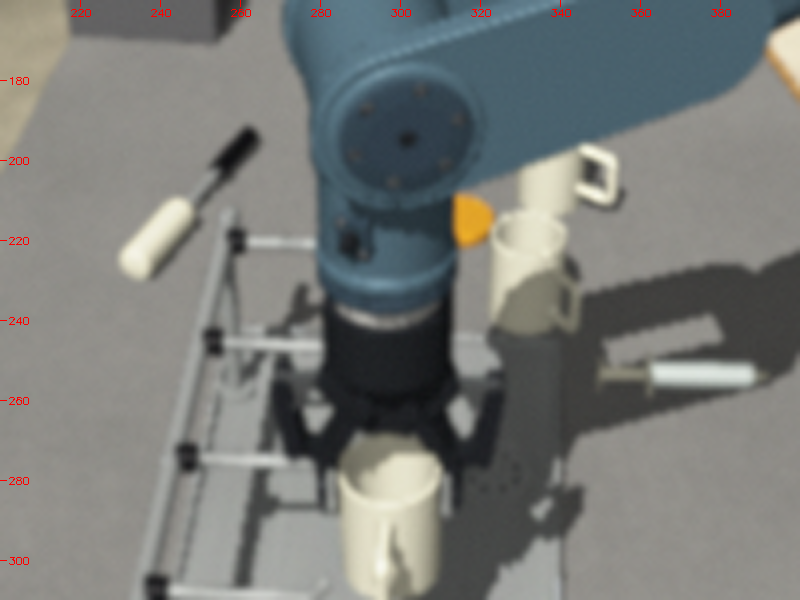

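```bash
python3 - <<'E'
from h import *
c=cam("wrist")
a=atz(c,420,183.7,.165);b=atz(c,570,185,.165);print(a,b,np.degrees(np.arctan2(*(b-a)[[1,0]])))
print("tip",atz(c,397,185,.183)," tap",atz(c,168,109,.162))
print("rail",atz(c,622,110,.165),atz(c,575,340,.165))
print("handle outer",atz(c,315,137,.1966-.047+.069))
E
```

```text
[0.57223056 0.33853912 0.165     ] [0.65062008 0.34277352 0.165     ] 3.0919691746585416
tip [0.55613996 0.33897659 0.183     ]  tap [0.44443913 0.36775646 0.162     ]
rail [0.66857237 0.38114814 0.165     ] [0.67708682 0.25336713 0.165     ]
handle outer [0.51756542 0.357117   0.2186    ]
```

```bash
python3 -m inch '[{"delta_pos":[0.15,0,1.4],"rotation":[0,0,0]},{"delta_pos":[0,0,1],"rotation":[0,0,0]},{"delta_pos":[0,0.5,0],"rotation":[0,0,0]},{"delta_pos":[0,1,0],"rotation":[0,0,0]},{"delta_pos":[0,1,0],"rotation":[0,0,0]},{"delta_pos":[0,1,0],"rotation":[0,0,0]},{"delta_pos":[0,0.5,0],"rotation":[0,0,0]},{"delta_pos":[0,0,0],"rotation":[0,0,0]},{"delta_pos":[0,0,0],"rotation":[0,0,0]}]'
python3 - <<'E'
from h import *
c=cam("wrist");save(c,"w13.png")
E
python3 plan.py .596 .293 .1725 93.4
```

```text
time_s: 14.05
eef_pos: [0.5611, 0.2932, 0.1714]
eef_rot: [-0.0, 0.686, 0.727, -0.0]
wrist_force: [-0.5, -0.5, -1.9]
opening: 0.715
t 14.1 tcp [0.5609 0.2932 0.1715] yaw 93.33 tilt z [-6.e-04 -1.e-04 -1.e+00] open 6.14 F [-0.8  0.4 -2.6] q [0.29 0.36 1.51 0.   1.27 0.24]
rotvec tool [-0.0006  0.0001 -0.0012]
delta cm in present tool axes [-0.23  3.5  -0.1 ] in target tool axes [-0.23  3.5  -0.1 ]
```

View pics/w13.png

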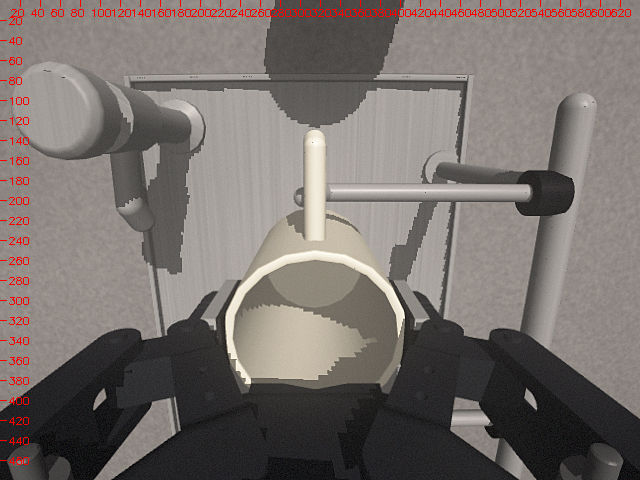

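```bash
python3 -m inch '[{"delta_pos":[0,1,0],"rotation":[0,0,0]},{"delta_pos":[0,1,0],"rotation":[0,0,0]},{"delta_pos":[0,1,0],"rotation":[0,0,0]},{"delta_pos":[0,0.3,0],"rotation":[0,0,0]},{"delta_pos":[0,0,0.8],"rotation":[0,0,0]},{"delta_pos":[0,0,0.5],"rotation":[0,0,0]},{"delta_pos":[0,0,0.3],"rotation":[0,0,0]},{"delta_pos":[0,0,0],"rotation":[0,0,0]},{"delta_pos":[0,0,0],"rotation":[0,0,0]}]'
python3 - <<'E'
from h import *
c=cam("wrist");save(c,"w14.png")
c=cam("side");save(c,"d3.png",(200,160,400,310),4)
c=cam("scene");save(c,"s3.png",(300,240,500,390),4)
E
python3 plan.py .596 .293 .155 93.4
```

```text
time_s: 15.0
eef_pos: [0.594, 0.2952, 0.1556]
eef_rot: [-0.0, 0.686, 0.727, -0.0]
wrist_force: [-0.1, 0.1, -1.3]
opening: 0.719
t 15.15 tcp [0.5943 0.2953 0.156 ] yaw 93.33 tilt z [ 6.e-04  2.e-04 -1.e+00] open 6.11 F [ 0.2  0.3 -1.2] q [0.28 0.44 1.43 0.   1.27 0.22]
rotvec tool [ 0.0006 -0.0002 -0.0013]
delta cm in present tool axes [-0.24  0.16  0.1 ] in target tool axes [-0.24  0.16  0.1 ]
```

View pics/w14.png

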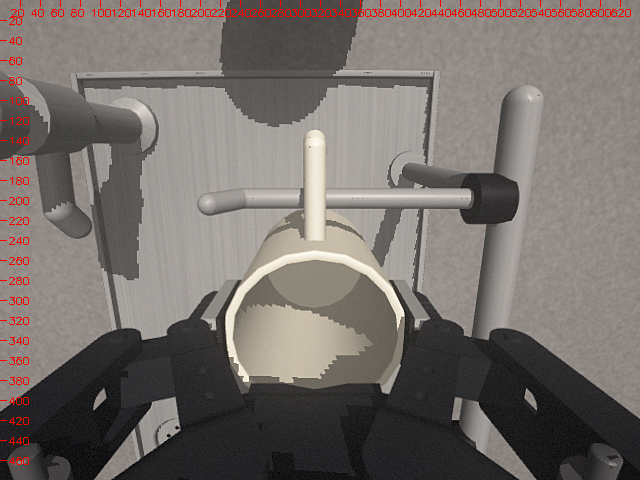

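View pics/s3.png

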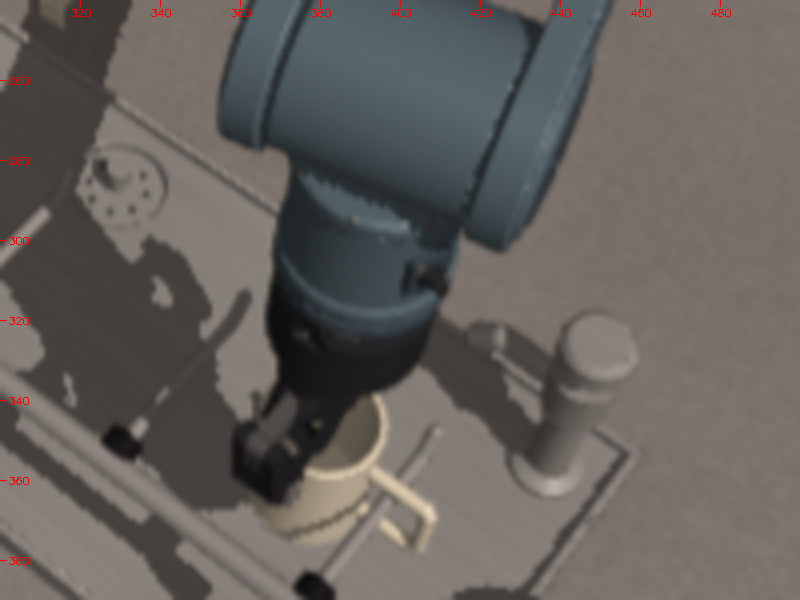

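```bash
python3 -m inch '[{"delta_pos":[0,0,0.3],"rotation":[0,0,0]},{"delta_pos":[0,0,0],"rotation":[0,0,0]}]'; python3 -m inch '[{"delta_pos":[0,0,0],"rotation":[0,0,0]},{"delta_pos":[0,0,0],"rotation":[0,0,0]},{"delta_pos":[0,0,0],"rotation":[0,0,0]},{"delta_pos":[0,0,0],"rotation":[0,0,0]}]' 7.8;python3 -m inch '[{"delta_pos":[0,0,-2],"rotation":[0,0,0]},{"delta_pos":[0,0,-4],"rotation":[0,0,0]},{"delta_pos":[0,0,-4],"rotation":[0,0,0]},{"delta_pos":[-1,-2,-3],"rotation":[0,0,0]},{"delta_pos":[-4,-3,0],"rotation":[0,0,0]},{"delta_pos":[-4,-3,0],"rotation":[0,0,0]},{"delta_pos":[-4,-3,0],"rotation":[0,0,0]},{"delta_pos":[-4,-3,0],"rotation":[0,0,0]},{"delta_pos":[-4,-1,0],"rotation":[0,0,0]}]'
python3 - <<'E'
from h import *
c=cam("side");save(c,"d4.png",(200,160,400,310),4)
c=cam("scene");save(c,"s4.png",(150,160,470,400),2)
E
python3 plan.py .4654 -.1607 .22 132.8
```

```text
time_s: 15.35
eef_pos: [0.594, 0.2951, 0.1523]
eef_rot: [-0.0, 0.686, 0.727, -0.0]
wrist_force: [0.2, -0.3, -0.9]
opening: 0.719
time_s: 15.75
eef_pos: [0.5944, 0.2952, 0.1529]
eef_rot: [0.0, 0.686, 0.727, 0.0]
wrist_force: [-1.0, 0.4, -0.2]
opening: 0.911
time_s: 16.65
eef_pos: [0.4543, 0.0759, 0.2828]
eef_rot: [0.0, 0.686, 0.728, 0.0]
wrist_force: [0.1, 0.2, 1.2]
opening: 0.916
t 16.75 tcp [0.4558 0.0732 0.2832] yaw 93.06 tilt z [ 0.0012 -0.0017 -1.    ] open 7.76 F [ 0.1 -0.  -0.9] q [-0.1  -0.12  1.82 -0.    1.45 -0.15]
rotvec tool [ 5.000e-04  2.100e-03 -6.937e-01]
delta cm in present tool axes [-23.39  -0.3    6.36] in target tool axes [-17.81 -15.19   6.32]
```

View pics/d4.png

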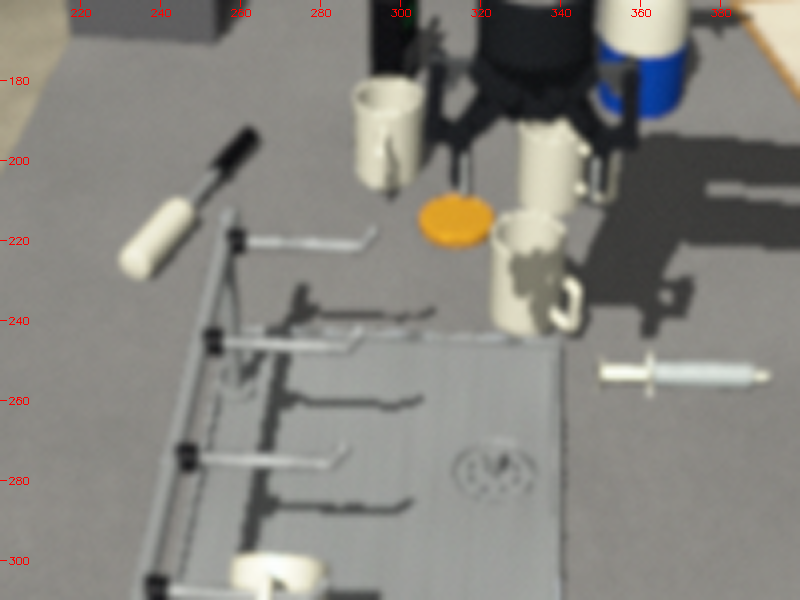

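View pics/s4.png

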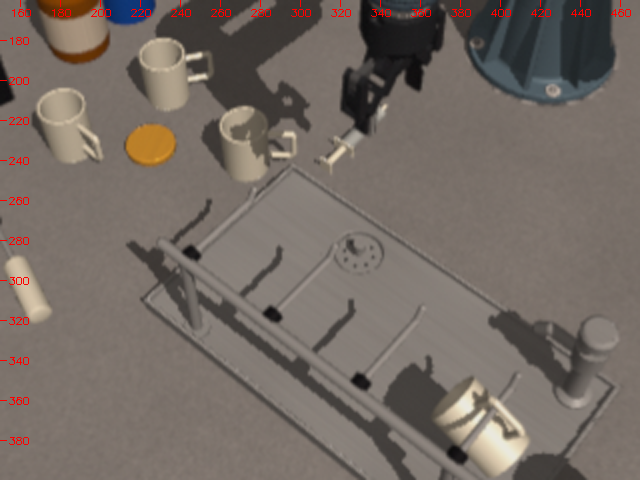

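Mug D hangs on hook 1, with the handle over the bar and the body swung below. Next, mug C.

```bash
python3 -m inch '[{"delta_pos":[0,0,0],"rotation":[0,0,-0.139]},{"delta_pos":[0,0,0],"rotation":[0,0,-0.139]},{"delta_pos":[0,0,0],"rotation":[0,0,-0.139]},{"delta_pos":[0,0,0],"rotation":[0,0,-0.139]},{"delta_pos":[0,0,0],"rotation":[0,0,-0.138]},{"delta_pos":[-3.6,-3,0],"rotation":[0,0,0]},{"delta_pos":[-3.6,-3,0],"rotation":[0,0,0]},{"delta_pos":[-3.6,-3,0],"rotation":[0,0,0]},{"delta_pos":[-3.6,-3,3],"rotation":[0,0,0]},{"delta_pos":[-3.4,-3.2,3.3],"rotation":[0,0,0]}]' 8.5;python3 -m inch '[{"delta_pos":[0,0,0],"rotation":[0,0,0]},{"delta_pos":[0,0,0],"rotation":[0,0,0]},{"delta_pos":[0,0,0],"rotation":[0,0,0]}]'
python3 - <<'E'
from h import *
c=cam("wrist");save(c,"w15.png")
a=2.3184
print(proj(c,[[.4654,-.1607,.085],[.4654+.067*np.cos(a),-.1607+.067*np.sin(a),.069]]))
E
python3 plan.py .4654 -.1607 .045 132.8
```

```text
time_s: 17.75
eef_pos: [0.4683, -0.1484, 0.2276]
eef_rot: [0.002, 0.398, 0.917, -0.0]
wrist_force: [1.2, 0.6, 0.4]
opening: 0.992
time_s: 18.05
eef_pos: [0.4677, -0.1457, 0.2277]
eef_rot: [0.001, 0.398, 0.918, 0.0]
wrist_force: [-0.4, 0.0, 0.1]
opening: 0.993
[[300.79986461 233.81654894]
 [301.04291045 153.55169035]]
t 18.1 tcp [ 0.4678 -0.1455  0.2279] yaw 133.18 tilt z [ 1.8e-03 -6.0e-04 -1.0e+00] open 8.47 F [0.  0.6 0.4] q [-0.54 -0.01  1.82  0.    1.33 -1.3 ]
rotvec tool [0.0009 0.0016 0.0066]
delta cm in present tool axes [-0.92 -1.23 18.3 ] in target tool axes [-0.96 -1.21 18.29]
```

View pics/w15.png

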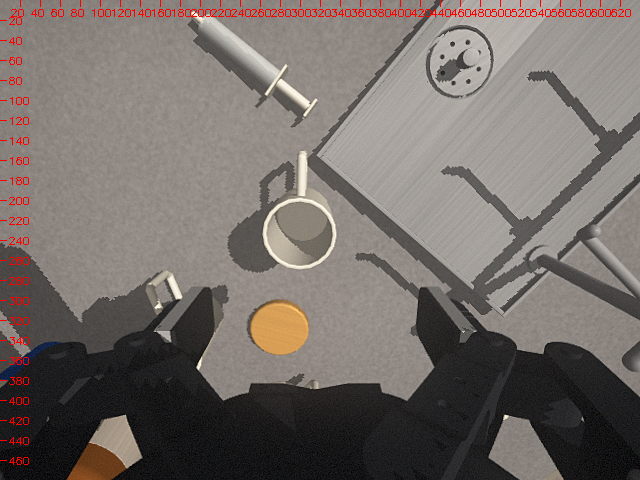

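```bash
cat > mug.py <<'E'
import sys
from h import *
# rim centre px, handle outer tip px (top bar)
u=list(map(float,sys.argv[1:5]));c=cam("wrist")
a=atz(c,u[0],u[1],.085);b=atz(c,u[2],u[3],.069)
d=b-a;y=np.degrees(np.arctan2(d[1],d[0]));print("mug",a.round(4),"handle",y.round(1),"len",np.hypot(d[0],d[1]).round(4))
from plan import plan
plan(a[0],a[1],.045,y)
E
python3 mug.py 299.5 233 302 153.5
```

```text
mug [ 0.4643 -0.1609  0.085 ] handle 131.2 len 0.0664
t 18.15 tcp [ 0.4678 -0.1454  0.228 ] yaw 133.2 tilt z [ 2.e-03 -8.e-04 -1.e+00] open 8.46 F [-0.2  0.3  0.4] q [-0.54 -0.01  1.82  0.    1.33 -1.3 ]
rotvec tool [0.0009 0.0019 0.0349]
delta cm in present tool axes [-0.85 -1.33 18.3 ] in target tool axes [-0.93 -1.28 18.3 ]
```

```bash
python3 -m inch '[{"delta_pos":[-0.85,-1.3,3],"rotation":[0,0,0.035]},{"delta_pos":[0,0,4],"rotation":[0,0,0]},{"delta_pos":[0,0,3],"rotation":[0,0,0]},{"delta_pos":[0,0,0],"rotation":[0,0,0]},{"delta_pos":[0,0,4],"rotation":[0,0,0]},{"delta_pos":[0,0,2.5],"rotation":[0,0,0]},{"delta_pos":[0,0,1.8],"rotation":[0,0,0]},{"delta_pos":[0,0,0],"rotation":[0,0,0]},{"delta_pos":[0,0,0],"rotation":[0,0,0]}]'
python3 -m inch '[{"delta_pos":[0,0,0],"rotation":[0,0,0]},{"delta_pos":[0,0,0],"rotation":[0,0,0]},{"delta_pos":[0,0,0],"rotation":[0,0,0]},{"delta_pos":[0,0,0],"rotation":[0,0,0]},{"delta_pos":[0,0,0],"rotation":[0,0,0]}]' 5.5
python3 -m inch '[{"delta_pos":[0,0,-2],"rotation":[0,0,0]},{"delta_pos":[0,0,-4],"rotation":[0,0,0]},{"delta_pos":[0,0,-4],"rotation":[0,0,0]},{"delta_pos":[0,0,-4],"rotation":[0,0,0]},{"delta_pos":[0,0,-4],"rotation":[0,0,0]},{"delta_pos":[0,0,0],"rotation":[0,0,0]}]'
python3 - <<'E'
from h import *
c=cam("wrist");save(c,"w16.png")
E
python3 plan.py .525 .171 .22 93.4
```

```text
time_s: 19.05
eef_pos: [0.4647, -0.1617, 0.0457]
eef_rot: [0.001, 0.414, 0.91, -0.0]
wrist_force: [-0.2, -0.2, -0.2]
opening: 1.0
time_s: 19.55
eef_pos: [0.465, -0.1624, 0.046]
eef_rot: [0.002, 0.414, 0.91, -0.0]
wrist_force: [-0.8, 1.2, 7.1]
opening: 0.721
time_s: 20.15
eef_pos: [0.4665, -0.1635, 0.2311]
eef_rot: [0.006, 0.414, 0.91, -0.001]
wrist_force: [0.7, -0.4, -1.4]
opening: 0.72
t 20.2 tcp [ 0.4651 -0.1626  0.2279] yaw 131.09 tilt z [ 0.0068 -0.0044 -1.    ] open 6.09 F [-1.   1.2 -2. ] q [-0.58 -0.01  1.82  0.    1.32 -1.29]
rotvec tool [0.0047 0.0067 0.6578]
delta cm in present tool axes [21.21 26.44  0.68] in target tool axes [32.95  7.96  0.79]
```

View pics/w16.png

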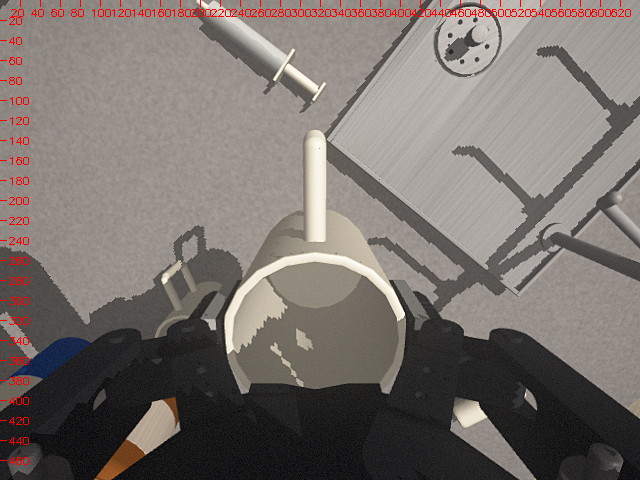

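```bash
python3 -m inch '[{"delta_pos":[0,0,0],"rotation":[0,0,0.132]},{"delta_pos":[0,0,0],"rotation":[0,0,0.132]},{"delta_pos":[0,0,0],"rotation":[0,0,0.132]},{"delta_pos":[0,0,0],"rotation":[0,0,0.131]},{"delta_pos":[0,0,0],"rotation":[0,0,0.131]},{"delta_pos":[4,0,0],"rotation":[0,0,0]},{"delta_pos":[4,0,0],"rotation":[0,0,0]},{"delta_pos":[4,0,0],"rotation":[0,0,0]},{"delta_pos":[4,0,0],"rotation":[0,0,0]},{"delta_pos":[4,1,0],"rotation":[0,0,0]}]'
python3 -m inch '[{"delta_pos":[4,2,0],"rotation":[0,0,0]},{"delta_pos":[4,2,0],"rotation":[0,0,0]},{"delta_pos":[3,2,1],"rotation":[0,0,0]},{"delta_pos":[2,1,2],"rotation":[0,0,0]},{"delta_pos":[0,0,0],"rotation":[0,0,0]},{"delta_pos":[0,0,0],"rotation":[0,0,0]},{"delta_pos":[0,0,0],"rotation":[0,0,0]}]'
python3 - <<'E'
from h import *
c=cam("wrist");save(c,"w17.png")
print(proj(c,[[.5727,.2183,.165],[.6052,.2202,.165]]))
E
python3 plan.py .525 .171 .1725 93.4
```

```text
time_s: 21.2
eef_pos: [0.4596, 0.0404, 0.2225]
eef_rot: [-0.001, 0.686, 0.727, -0.001]
wrist_force: [0.3, -0.3, -1.6]
opening: 0.72
time_s: 21.9
eef_pos: [0.5233, 0.1719, 0.1937]
eef_rot: [-0.0, 0.686, 0.727, -0.0]
wrist_force: [1.0, -0.1, -0.9]
opening: 0.722
[[417.83458208 189.7191328 ]
 [481.82679183 189.87599737]]
t 21.95 tcp [0.5236 0.1718 0.1942] yaw 93.32 tilt z [ 3.e-04 -2.e-04 -1.e+00] open 6.13 F [ 1.1  0.  -1.3] q [ 0.1   0.16  1.7  -0.    1.27  0.04]
rotvec tool [ 0.0003  0.0002 -0.0014]
delta cm in present tool axes [-0.09  0.13  2.17] in target tool axes [-0.09  0.14  2.17]
```

View pics/w17.png

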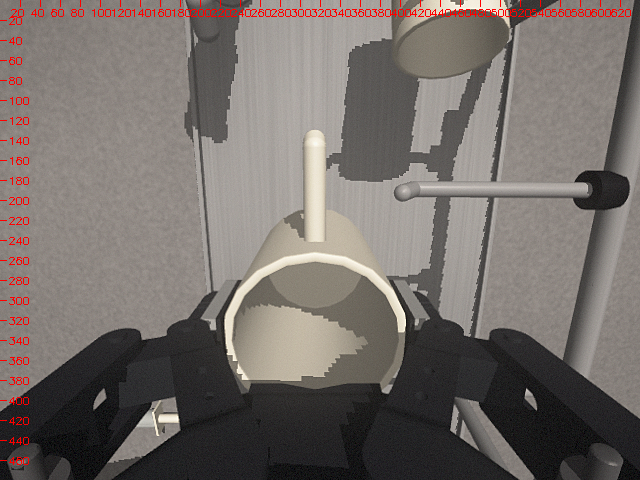

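```bash
python3 -m inch '[{"delta_pos":[-0.1,0,1.2],"rotation":[0,0,0]},{"delta_pos":[0,0,1],"rotation":[0,0,0]},{"delta_pos":[0,0.7,0],"rotation":[0,0,0]},{"delta_pos":[0,1,0],"rotation":[0,0,0]},{"delta_pos":[0,1,0],"rotation":[0,0,0]},{"delta_pos":[0,1,0],"rotation":[0,0,0]},{"delta_pos":[0,0.5,0],"rotation":[0,0,0]},{"delta_pos":[0,0,0],"rotation":[0,0,0]},{"delta_pos":[0,0,0],"rotation":[0,0,0]}]'
python3 - <<'E'
from h import *
c=cam("wrist");save(c,"w18.png")
E
python3 plan.py .601 .1715 .1725 93.4
```

```text
time_s: 22.85
eef_pos: [0.5655, 0.1742, 0.1716]
eef_rot: [-0.0, 0.686, 0.728, -0.0]
wrist_force: [0.5, 0.1, -1.6]
opening: 0.723
t 22.9 tcp [0.5653 0.1742 0.1717] yaw 93.39 tilt z [-6.e-04 -0.e+00 -1.e+00] open 6.11 F [ 0.2 -0.1 -1.1] q [0.1  0.28 1.62 0.   1.25 0.04]
rotvec tool [-0.0006 -0.     -0.0002]
delta cm in present tool axes [-0.48  3.55 -0.09] in target tool axes [-0.48  3.55 -0.08]
```

View pics/w18.png

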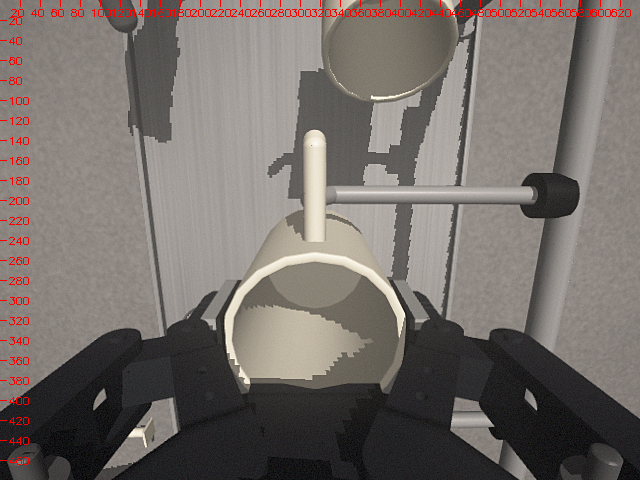

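```bash
python3 -m inch '[{"delta_pos":[0,1,0],"rotation":[0,0,0]},{"delta_pos":[0,1,0],"rotation":[0,0,0]},{"delta_pos":[0,1,0],"rotation":[0,0,0]},{"delta_pos":[0,0.5,0],"rotation":[0,0,0]},{"delta_pos":[0,0,0.8],"rotation":[0,0,0]},{"delta_pos":[0,0,0.6],"rotation":[0,0,0]},{"delta_pos":[0,0,0.5],"rotation":[0,0,0]},{"delta_pos":[0,0,0],"rotation":[0,0,0]},{"delta_pos":[0,0,0],"rotation":[0,0,0]}]'
python3 - <<'E'
from h import *
c=cam("wrist");save(c,"w19.png")
E
python3 plan.py .601 .1715 .1525 93.4
```

```text
time_s: 23.8
eef_pos: [0.6002, 0.1762, 0.1526]
eef_rot: [-0.0, 0.686, 0.728, -0.0]
wrist_force: [-0.1, -0.2, 0.2]
opening: 0.72
t 23.85 tcp [0.6005 0.1762 0.1529] yaw 93.38 tilt z [ 1.e-04 -0.e+00 -1.e+00] open 6.12 F [-0.6 -0.5 -1.1] q [ 0.1   0.37  1.54 -0.    1.23  0.04]
rotvec tool [ 0.0001  0.     -0.0003]
delta cm in present tool axes [-0.47  0.02  0.04] in target tool axes [-0.47  0.02  0.04]
```

View pics/w19.png

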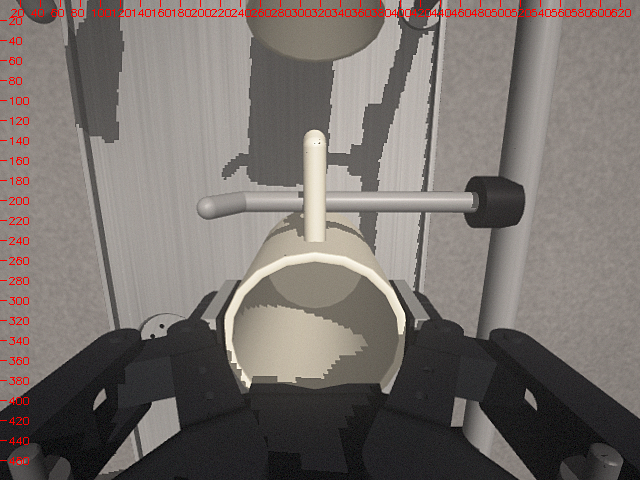

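```bash
python3 -m inch '[{"delta_pos":[0,0,0.05],"rotation":[0,0,0]},{"delta_pos":[0,0,0],"rotation":[0,0,0]},{"delta_pos":[0,0,0],"rotation":[0,0,0]},{"delta_pos":[0,0,0],"rotation":[0,0,0]}]' 7.8;python3 -m inch '[{"delta_pos":[0,0,-2],"rotation":[0,0,0]},{"delta_pos":[0,0,-4],"rotation":[0,0,0]},{"delta_pos":[0,0,-4],"rotation":[0,0,0]},{"delta_pos":[-1,-2,-3],"rotation":[0,0,0]},{"delta_pos":[-4,-3,0],"rotation":[0,0,0]},{"delta_pos":[-4,-3,0],"rotation":[0,0,0]},{"delta_pos":[-4,-3,0],"rotation":[0,0,0]},{"delta_pos":[-4,-3,0],"rotation":[0,0,0]},{"delta_pos":[-4,-1,0],"rotation":[0,0,0]}]' 8.5
python3 - <<'E'
from h import *
c=cam("side");save(c,"d5.png",(200,160,400,310),4)
c=cam("scene");save(c,"s5.png",(150,160,470,400),2)
E
python3 plan.py .4558 -.3329 .23 151.7
```

```text
time_s: 24.25
eef_pos: [0.6007, 0.1762, 0.1526]
eef_rot: [0.0, 0.686, 0.728, 0.0]
wrist_force: [0.2, -0.4, -0.2]
opening: 0.912
time_s: 25.15
eef_pos: [0.461, -0.0432, 0.2826]
eef_rot: [0.0, 0.686, 0.728, 0.0]
wrist_force: [0.4, 1.0, 0.0]
opening: 0.995
t 25.25 tcp [ 0.4623 -0.0463  0.2829] yaw 93.06 tilt z [ 0.001 -0.002 -1.   ] open 8.46 F [-0.3  0.7 -0.7] q [-0.35 -0.12  1.81 -0.    1.45 -0.41]
rotvec tool [-3.0000e-04  2.4000e-03 -1.0234e+00]
delta cm in present tool axes [-28.58  -2.19   5.34] in target tool axes [-13.01 -25.55   5.29]
```

View pics/d5.png

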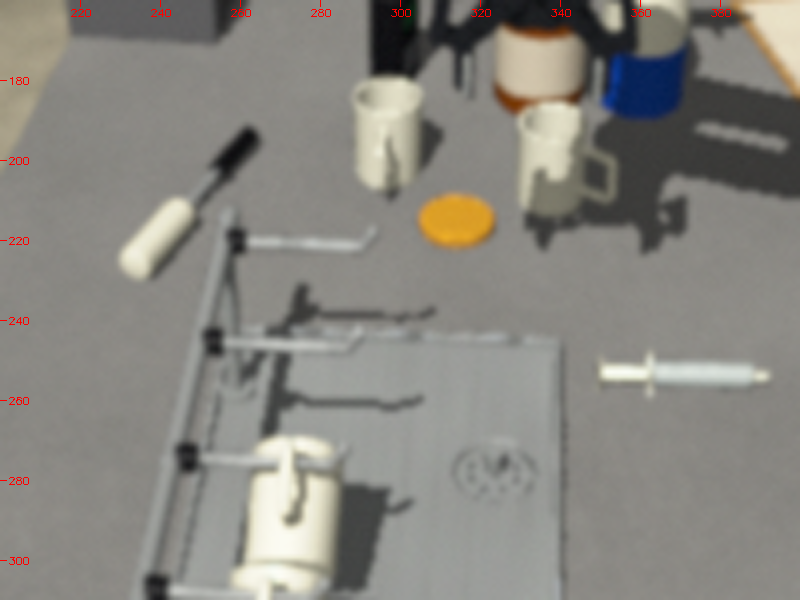

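View pics/s5.png

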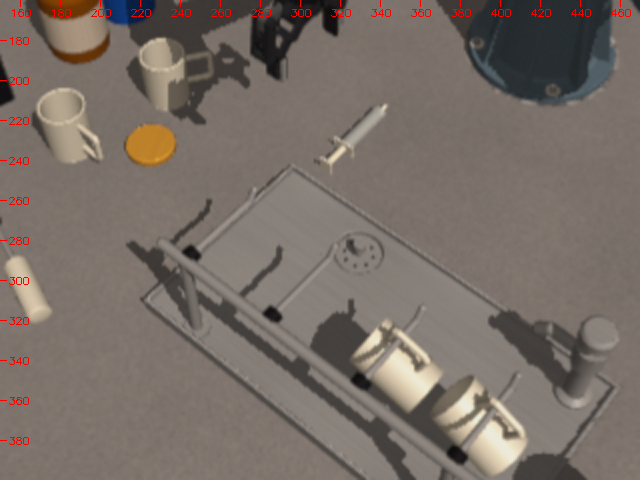

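```bash
python3 -m inch '[{"delta_pos":[0,0,0],"rotation":[0,0,-0.146]},{"delta_pos":[0,0,0],"rotation":[0,0,-0.146]},{"delta_pos":[0,0,0],"rotation":[0,0,-0.146]},{"delta_pos":[0,0,0],"rotation":[0,0,-0.146]},{"delta_pos":[0,0,0],"rotation":[0,0,-0.146]},{"delta_pos":[0,0,0],"rotation":[0,0,-0.146]},{"delta_pos":[0,0,0],"rotation":[0,0,-0.147]},{"delta_pos":[-2,-4,0],"rotation":[0,0,0]},{"delta_pos":[-2,-4,0],"rotation":[0,0,0]},{"delta_pos":[-2,-4,0],"rotation":[0,0,0]}]' 8.5;python3 -m inch '[{"delta_pos":[-2,-4,0],"rotation":[0,0,0]},{"delta_pos":[-2,-4,1],"rotation":[0,0,0]},{"delta_pos":[-2,-3,2],"rotation":[0,0,0]},{"delta_pos":[-0.8,-1.8,2],"rotation":[0,0,0]},{"delta_pos":[0,0,0],"rotation":[0,0,0]},{"delta_pos":[0,0,0],"rotation":[0,0,0]},{"delta_pos":[0,0,0],"rotation":[0,0,0]}]'
python3 - <<'E'
from h import *
c=cam("wrist");save(c,"w20.png");save(c,"w20b.png",(220,120,420,270),4)
a=2.6479
print(proj(c,[[.4558,-.3329,.085],[.4558+.067*np.cos(a),-.3329+.067*np.sin(a),.069]]))
E
python3 plan.py .4558 -.3329 .045 151.7
```

```text
time_s: 26.25
eef_pos: [0.4603, -0.1768, 0.2826]
eef_rot: [0.0, 0.241, 0.971, 0.0]
wrist_force: [0.8, -1.0, 0.7]
opening: 0.998
time_s: 26.95
eef_pos: [0.4606, -0.3205, 0.2333]
eef_rot: [0.001, 0.241, 0.97, -0.0]
wrist_force: [-0.4, 0.9, 0.6]
opening: 0.992
[[299.69976123 223.40109756]
 [300.02294729 144.04565197]]
t 27.0 tcp [ 0.4607 -0.3205  0.2336] yaw 152.08 tilt z [ 0.0015 -0.0011 -1.    ] open 8.47 F [ 0.4 -0.1  1.1] q [-0.82  0.15  1.64  0.    1.35 -1.9 ]
rotvec tool [-0.0003  0.0018  0.0067]
delta cm in present tool axes [-0.11 -1.32 18.86] in target tool axes [-0.16 -1.33 18.86]
```

View pics/w20.png

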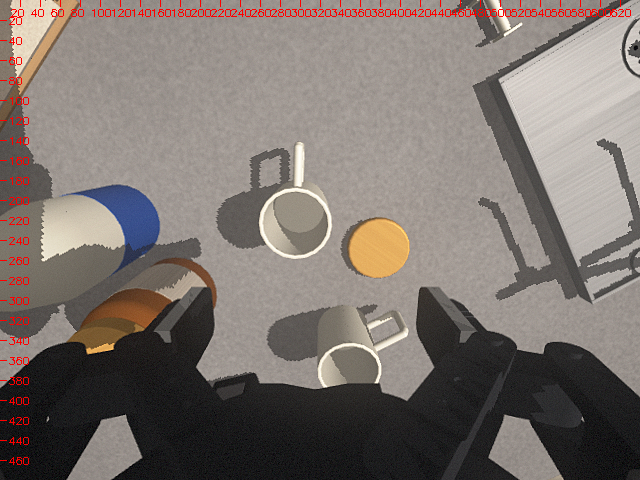

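View pics/w20b.png

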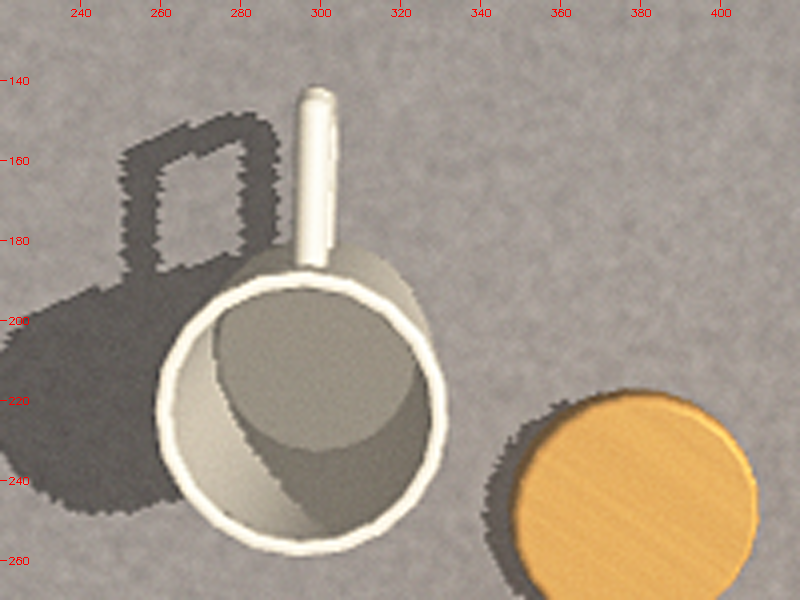

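```bash
python3 mug.py 295.3 222.8 299.7 144
```

```text
mug [ 0.4537 -0.3362  0.085 ] handle 148.7 len 0.0667
t 27.05 tcp [ 0.4607 -0.3206  0.2337] yaw 152.08 tilt z [ 0.0016 -0.0014 -1.    ] open 8.47 F [-0.4  0.7 -0.2] q [-0.82  0.15  1.64  0.    1.35 -1.9 ]
rotvec tool [-0.0004  0.0021  0.0594]
delta cm in present tool axes [-0.07 -1.69 18.87] in target tool axes [-0.21 -1.69 18.87]
```

```bash
python3 -m inch '[{"delta_pos":[-0.07,-1.7,3],"rotation":[0,0,0.059]},{"delta_pos":[0,0,4],"rotation":[0,0,0]},{"delta_pos":[0,0,3],"rotation":[0,0,0]},{"delta_pos":[0,0,0],"rotation":[0,0,0]},{"delta_pos":[0,0,4],"rotation":[0,0,0]},{"delta_pos":[0,0,3],"rotation":[0,0,0]},{"delta_pos":[0,0,1.8],"rotation":[0,0,0]},{"delta_pos":[0,0,0],"rotation":[0,0,0]},{"delta_pos":[0,0,0],"rotation":[0,0,0]}]'
python3 -m inch '[{"delta_pos":[0,0,0],"rotation":[0,0,0]},{"delta_pos":[0,0,0],"rotation":[0,0,0]},{"delta_pos":[0,0,0],"rotation":[0,0,0]},{"delta_pos":[0,0,0],"rotation":[0,0,0]},{"delta_pos":[0,0,0],"rotation":[0,0,0]}]' 5.5
python3 -m inch '[{"delta_pos":[0,0,-2],"rotation":[0,0,0]},{"delta_pos":[0,0,-4],"rotation":[0,0,0]},{"delta_pos":[0,0,-4],"rotation":[0,0,0]},{"delta_pos":[0,0,-4],"rotation":[0,0,0]},{"delta_pos":[0,0,-4],"rotation":[0,0,0]},{"delta_pos":[0,0,0],"rotation":[0,0,0]}]'
python3 - <<'E'
from h import *
c=cam("wrist");save(c,"w21.png")
E
python3 plan.py .532 .051 .22 93.4
```

```text
time_s: 27.95
eef_pos: [0.4536, -0.3374, 0.0464]
eef_rot: [0.001, 0.27, 0.963, -0.001]
wrist_force: [-0.3, 0.9, -0.2]
opening: 0.991
time_s: 28.45
eef_pos: [0.4538, -0.3378, 0.0468]
eef_rot: [0.002, 0.27, 0.963, -0.001]
wrist_force: [-0.2, 1.7, 6.3]
opening: 0.722
time_s: 29.05
eef_pos: [0.4551, -0.3396, 0.2325]
eef_rot: [0.006, 0.27, 0.963, -0.004]
wrist_force: [0.7, -0.9, -0.4]
opening: 0.717
t 29.1 tcp [ 0.454  -0.3384  0.229 ] yaw 148.62 tilt z [ 0.0057 -0.0064 -1.    ] open 6.13 F [ 0.1 -0.7 -2.5] q [-0.85  0.16  1.64  0.    1.34 -1.87]
rotvec tool [0.0016 0.0088 0.9638]
delta cm in present tool axes [13.62 37.3   0.69] in target tool axes [38.4 10.1  0.9]
```

View pics/w21.png

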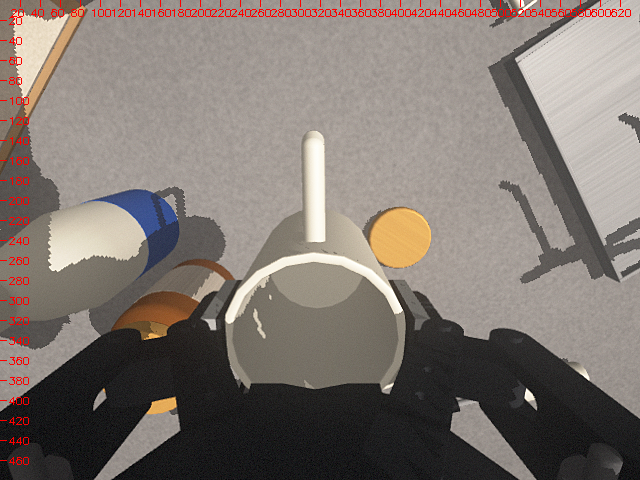

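```bash
python3 -m inch '[{"delta_pos":[0,0,0],"rotation":[0,0,0.138]},{"delta_pos":[0,0,0],"rotation":[0,0,0.138]},{"delta_pos":[0,0,0],"rotation":[0,0,0.138]},{"delta_pos":[0,0,0],"rotation":[0,0,0.138]},{"delta_pos":[0,0,0],"rotation":[0,0,0.137]},{"delta_pos":[0,0,0],"rotation":[0,0,0.137]},{"delta_pos":[0,0,0],"rotation":[0,0,0.137]},{"delta_pos":[4,0,0],"rotation":[0,0,0]},{"delta_pos":[4,0,0],"rotation":[0,0,0]},{"delta_pos":[4,0,0],"rotation":[0,0,0]}]'
python3 -m inch '[{"delta_pos":[4,0,0],"rotation":[0,0,0]},{"delta_pos":[4,0,0],"rotation":[0,0,0]},{"delta_pos":[4,0,0],"rotation":[0,0,0]},{"delta_pos":[4,2,0],"rotation":[0,0,0]},{"delta_pos":[4,3,0],"rotation":[0,0,0]},{"delta_pos":[4,3,1],"rotation":[0,0,0]},{"delta_pos":[2.4,2.1,2],"rotation":[0,0,0]},{"delta_pos":[0,0,0],"rotation":[0,0,0]},{"delta_pos":[0,0,0],"rotation":[0,0,0]},{"delta_pos":[0,0,0],"rotation":[0,0,0]}]'
python3 - <<'E'
from h import *
c=cam("wrist");save(c,"w22.png")
print(proj(c,[[.580,.0986,.165],[.6124,.1005,.165]]))
E
python3 plan.py .532 .051 .1725 93.4
```

```text
time_s: 30.1
eef_pos: [0.444, -0.2152, 0.2227]
eef_rot: [-0.001, 0.686, 0.728, -0.0]
wrist_force: [1.2, 1.0, -1.4]
opening: 0.719
time_s: 31.1
eef_pos: [0.5291, 0.0512, 0.1943]
eef_rot: [-0.0, 0.686, 0.728, -0.0]
wrist_force: [-0.3, -0.2, -1.9]
opening: 0.721
[[420.89671447 187.7513915 ]
 [484.52921159 187.97454595]]
t 31.15 tcp [0.5293 0.0509 0.1948] yaw 93.37 tilt z [ 1.e-04 -3.e-04 -1.e+00] open 6.1 F [ 0.   0.8 -1.5] q [-0.13  0.12  1.75 -0.    1.27 -0.19]
rotvec tool [ 0.0001  0.0003 -0.0005]
delta cm in present tool axes [-0.01  0.27  2.23] in target tool axes [-0.01  0.27  2.23]
```

View pics/w22.png

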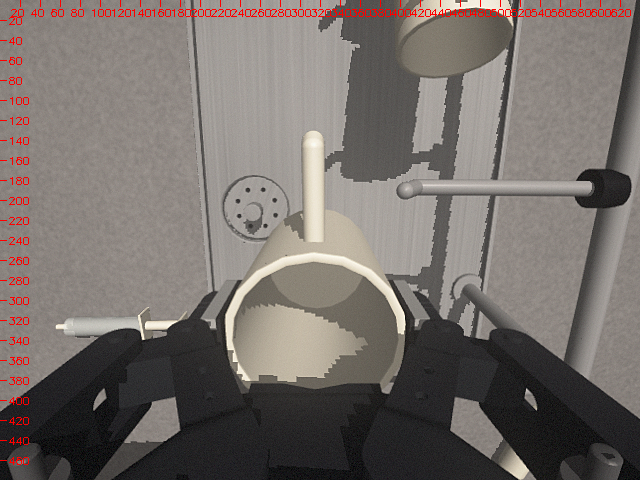

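```bash
python3 -m inch '[{"delta_pos":[-0.1,0,1.2],"rotation":[0,0,0]},{"delta_pos":[0,0,1],"rotation":[0,0,0]},{"delta_pos":[0,0.7,0],"rotation":[0,0,0]},{"delta_pos":[0,1,0],"rotation":[0,0,0]},{"delta_pos":[0,1,0],"rotation":[0,0,0]},{"delta_pos":[0,1,0],"rotation":[0,0,0]},{"delta_pos":[0,0.5,0],"rotation":[0,0,0]},{"delta_pos":[0,0,0],"rotation":[0,0,0]},{"delta_pos":[0,0,0],"rotation":[0,0,0]}]'
python3 - <<'E'
from h import *
c=cam("wrist");save(c,"w23.png")
E
python3 plan.py .608 .055 .1725 93.4
```

```text
time_s: 32.05
eef_pos: [0.5715, 0.0535, 0.1723]
eef_rot: [-0.0, 0.685, 0.728, -0.0]
wrist_force: [-0.2, -0.6, -2.5]
opening: 0.719
t 32.1 tcp [0.5714 0.0535 0.1723] yaw 93.45 tilt z [-6.e-04  1.e-04 -1.e+00] open 6.11 F [-0.5 -0.2 -1.3] q [-0.11  0.24  1.66  0.    1.24 -0.17]
rotvec tool [-0.0006 -0.0001  0.0008]
delta cm in present tool axes [-0.07  3.67 -0.02] in target tool axes [-0.06  3.67 -0.02]
```

View pics/w23.png

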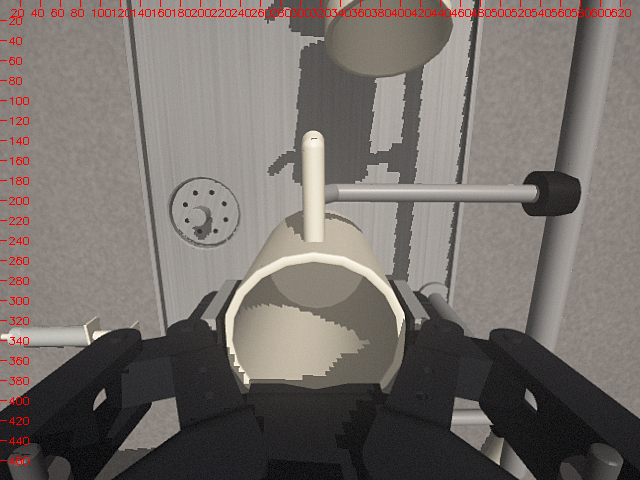

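```bash
python3 -m inch '[{"delta_pos":[0,1,0],"rotation":[0,0,0]},{"delta_pos":[0,1,0],"rotation":[0,0,0]},{"delta_pos":[0,1,0],"rotation":[0,0,0]},{"delta_pos":[0,0.6,0],"rotation":[0,0,0]},{"delta_pos":[0,0,0.8],"rotation":[0,0,0]},{"delta_pos":[0,0,0.6],"rotation":[0,0,0]},{"delta_pos":[0,0,0.5],"rotation":[0,0,0]},{"delta_pos":[0,0,0],"rotation":[0,0,0]},{"delta_pos":[0,0,0],"rotation":[0,0,0]}]'
python3 - <<'E'
from h import *
c=cam("wrist");save(c,"w24.png")
E
python3 plan.py .608 .055 .1525 93.4
```

```text
time_s: 33.0
eef_pos: [0.6073, 0.0556, 0.1532]
eef_rot: [-0.0, 0.686, 0.728, -0.0]
wrist_force: [0.7, -0.8, -1.6]
opening: 0.713
t 33.05 tcp [0.6075 0.0555 0.1536] yaw 93.44 tilt z [ 1.e-04 -0.e+00 -1.e+00] open 6.07 F [ 0.3 -0.  -1. ] q [-0.1   0.33  1.58 -0.    1.22 -0.16]
rotvec tool [0.0001 0.     0.0006]
delta cm in present tool axes [-0.05  0.04  0.11] in target tool axes [-0.05  0.04  0.11]
```

View pics/w24.png

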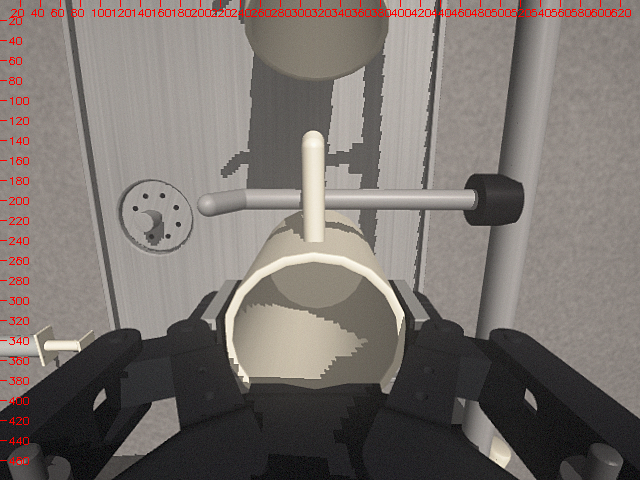

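```bash
python3 -m inch '[{"delta_pos":[0,0,0.1],"rotation":[0,0,0]},{"delta_pos":[0,0,0],"rotation":[0,0,0]},{"delta_pos":[0,0,0],"rotation":[0,0,0]},{"delta_pos":[0,0,0],"rotation":[0,0,0]}]' 7.8;python3 -m inch '[{"delta_pos":[0,0,-2],"rotation":[0,0,0]},{"delta_pos":[0,0,-4],"rotation":[0,0,0]},{"delta_pos":[0,0,-4],"rotation":[0,0,0]},{"delta_pos":[-1,0,-3],"rotation":[0,0,0]},{"delta_pos":[-4,0,0],"rotation":[0,0,0]},{"delta_pos":[-4.5,0,0],"rotation":[0,0,0]},{"delta_pos":[-4.5,-0.5,0],"rotation":[0,0,0]},{"delta_pos":[-4.5,-0.5,0],"rotation":[0,0,0]},{"delta_pos":[-4.5,-0.5,0],"rotation":[0,0,0]},{"delta_pos":[-4.5,-0.5,0],"rotation":[0,0,0]}]' 8.5
python3 -m inch '[{"delta_pos":[-4.5,0,1],"rotation":[0,0,0]},{"delta_pos":[-4.5,0,2],"rotation":[0,0,0]},{"delta_pos":[-3.5,0,2],"rotation":[0,0,0]},{"delta_pos":[0,0,0],"rotation":[0,0,0]},{"delta_pos":[0,0,0],"rotation":[0,0,0]},{"delta_pos":[0,0,0],"rotation":[0,0,0]}]'
python3 - <<'E'
from h import *
c=cam("side");save(c,"d6.png",(200,160,400,310),4)
c=cam("scene");save(c,"s6.png",(150,160,470,400),2)
c=cam("wrist");save(c,"w25.png")
E
python3 plan.py .61 -.3588 .045 92.2
```

```text
time_s: 33.45
eef_pos: [0.6078, 0.0555, 0.1528]
eef_rot: [0.0, 0.686, 0.728, 0.0]
wrist_force: [0.6, -0.4, -0.4]
opening: 0.917
time_s: 34.45
eef_pos: [0.6038, -0.2219, 0.2828]
eef_rot: [0.0, 0.686, 0.728, 0.0]
wrist_force: [0.2, -0.2, 0.2]
opening: 0.994
time_s: 35.05
eef_pos: [0.6121, -0.3441, 0.2335]
eef_rot: [0.0, 0.685, 0.728, 0.0]
wrist_force: [-0.5, -0.0, 0.9]
opening: 0.999
t 35.2 tcp [ 0.6125 -0.3438  0.2341] yaw 93.55 tilt z [ 0.0018 -0.0012 -1.    ] open 8.49 F [ 0.1  0.  -0.1] q [-0.68  0.46  1.25  0.    1.43 -0.74]
rotvec tool [0.0017 0.0013 0.0235]
delta cm in present tool axes [-1.46 -0.37 18.91] in target tool axes [-1.49 -0.3  18.91]
```

View pics/d6.png

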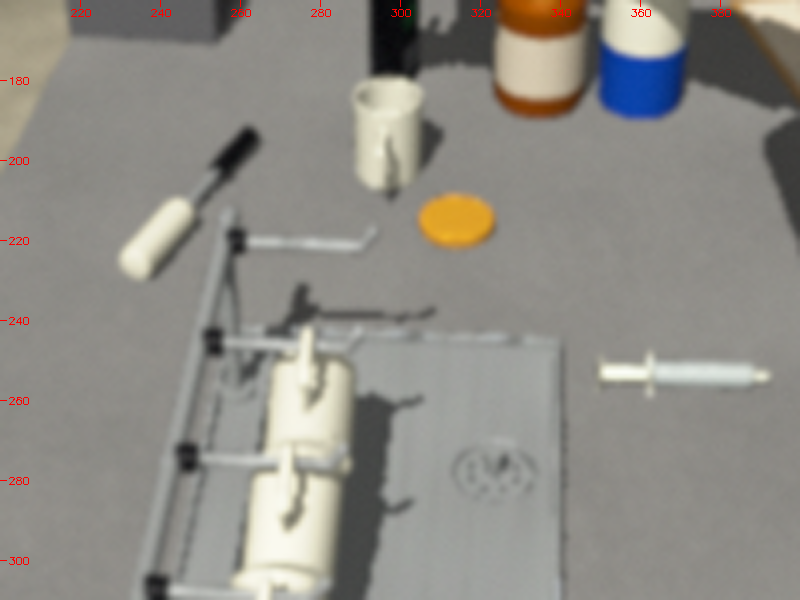

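View pics/s6.png

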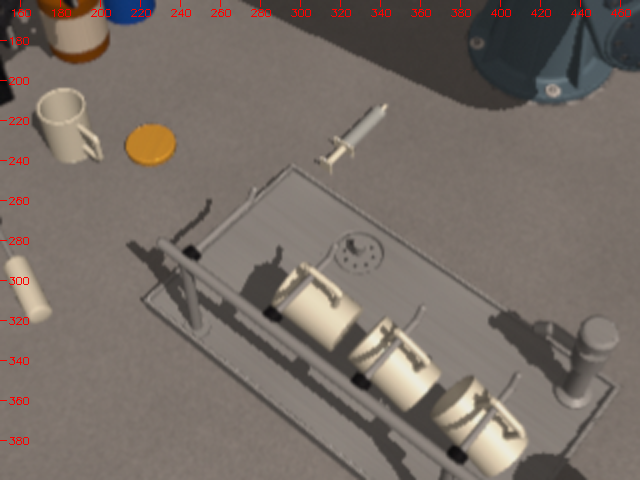

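View pics/w25.png

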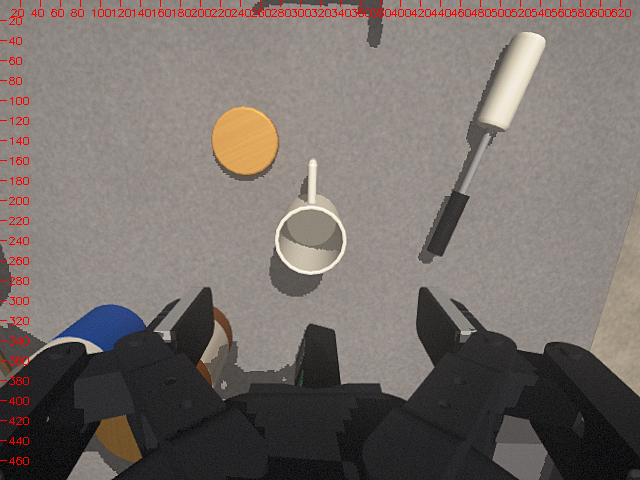

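```bash
python3 mug.py 310.8 240 312.5 162.5
```

```text
mug [ 0.6104 -0.3606  0.085 ] handle 92.1 len 0.0665
t 35.25 tcp [ 0.6124 -0.3438  0.2339] yaw 93.54 tilt z [ 0.0015 -0.0011 -1.    ] open 8.5 F [ 0.7 -0.1 -0.9] q [-0.68  0.46  1.25  0.    1.43 -0.74]
rotvec tool [0.0015 0.0012 0.0243]
delta cm in present tool axes [-1.64 -0.33 18.89] in target tool axes [-1.67 -0.26 18.89]
```

```bash
python3 -m inch '[{"delta_pos":[-1.65,-0.3,3],"rotation":[0,0,0.024]},{"delta_pos":[0,0,4],"rotation":[0,0,0]},{"delta_pos":[0,0,3],"rotation":[0,0,0]},{"delta_pos":[0,0,0],"rotation":[0,0,0]},{"delta_pos":[0,0,4],"rotation":[0,0,0]},{"delta_pos":[0,0,3],"rotation":[0,0,0]},{"delta_pos":[0,0,1.8],"rotation":[0,0,0]},{"delta_pos":[0,0,0],"rotation":[0,0,0]},{"delta_pos":[0,0,0],"rotation":[0,0,0]}]'
python3 -m inch '[{"delta_pos":[0,0,0],"rotation":[0,0,0]},{"delta_pos":[0,0,0],"rotation":[0,0,0]},{"delta_pos":[0,0,0],"rotation":[0,0,0]},{"delta_pos":[0,0,0],"rotation":[0,0,0]},{"delta_pos":[0,0,0],"rotation":[0,0,0]}]' 5.5
python3 -m inch '[{"delta_pos":[0,0,-2],"rotation":[0,0,0]},{"delta_pos":[0,0,-4],"rotation":[0,0,0]},{"delta_pos":[0,0,-4],"rotation":[0,0,0]},{"delta_pos":[0,0,-4],"rotation":[0,0,0]},{"delta_pos":[0,0,-4],"rotation":[0,0,0]},{"delta_pos":[0,0,0],"rotation":[0,0,0]}]'
python3 - <<'E'
from h import *
c=cam("wrist");save(c,"w26.png")
E
python3 plan.py .537 -.069 .22 93.4
```

```text
time_s: 36.15
eef_pos: [0.6106, -0.3621, 0.0464]
eef_rot: [0.001, 0.694, 0.72, 0.0]
wrist_force: [0.2, 0.1, -0.0]
opening: 0.991
time_s: 36.65
eef_pos: [0.6108, -0.3628, 0.0474]
eef_rot: [0.002, 0.694, 0.72, 0.0]
wrist_force: [-1.6, 1.0, 5.5]
opening: 0.72
time_s: 37.25
eef_pos: [0.6126, -0.364, 0.234]
eef_rot: [0.007, 0.694, 0.72, 0.001]
wrist_force: [1.6, -0.3, -1.5]
opening: 0.719
t 37.3 tcp [ 0.6115 -0.363   0.2301] yaw 92.07 tilt z [ 0.007  -0.0058 -1.    ] open 6.09 F [ 0.6 -0.6 -2. ] q [-0.7   0.47  1.23  0.    1.43 -0.74]
rotvec tool [ 0.0067  0.0061 -0.0232]
delta cm in present tool axes [29.66 -6.38  0.79] in target tool axes [29.79 -5.69  1.01]
```

View pics/w26.png

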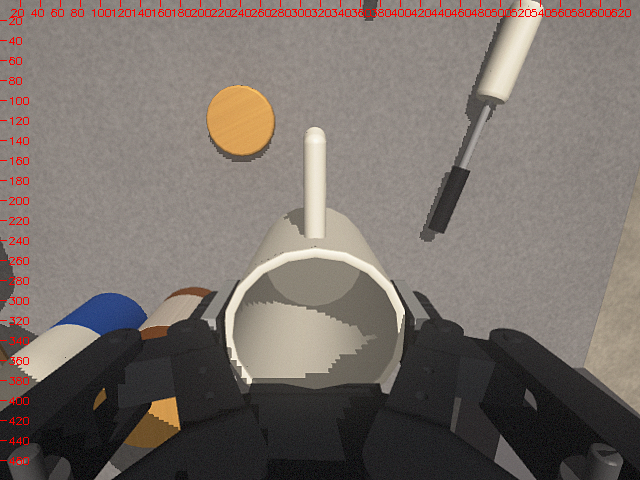

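```bash
python3 -m inch '[{"delta_pos":[3,-2,0],"rotation":[0,0,-0.023]},{"delta_pos":[4,-2,0],"rotation":[0,0,0]},{"delta_pos":[4,-1.7,0],"rotation":[0,0,0]},{"delta_pos":[4,0,0],"rotation":[0,0,0]},{"delta_pos":[4,0,0],"rotation":[0,0,0]},{"delta_pos":[4,0,0],"rotation":[0,0,0]},{"delta_pos":[3.8,0,1],"rotation":[0,0,0]},{"delta_pos":[3,0,2],"rotation":[0,0,0]},{"delta_pos":[0,0,0],"rotation":[0,0,0]},{"delta_pos":[0,0,0],"rotation":[0,0,0]}]'
python3 - <<'E'
from h import *
c=cam("wrist");save(c,"w27.png")
print(proj(c,[[.587,-.0212,.165],[.6196,-.0193,.165]]))
E
python3 plan.py .537 -.069 .1725 93.4
```

```text
time_s: 38.3
eef_pos: [0.5348, -0.0662, 0.1932]
eef_rot: [-0.001, 0.685, 0.728, -0.001]
wrist_force: [0.2, -0.8, -2.0]
opening: 0.716
[[423.53833501 193.19926159]
 [487.73407718 193.51710004]]
t 38.35 tcp [ 0.5356 -0.0672  0.1941] yaw 93.4 tilt z [-9.e-04 -1.e-04 -1.e+00] open 6.1 F [-0.1 -0.2 -0.7] q [-0.34  0.14  1.73 -0.    1.27 -0.4 ]
rotvec tool [-0.0009  0.0001  0.0001]
delta cm in present tool axes [-0.19  0.13  2.16] in target tool axes [-0.19  0.13  2.16]
```

View pics/w27.png

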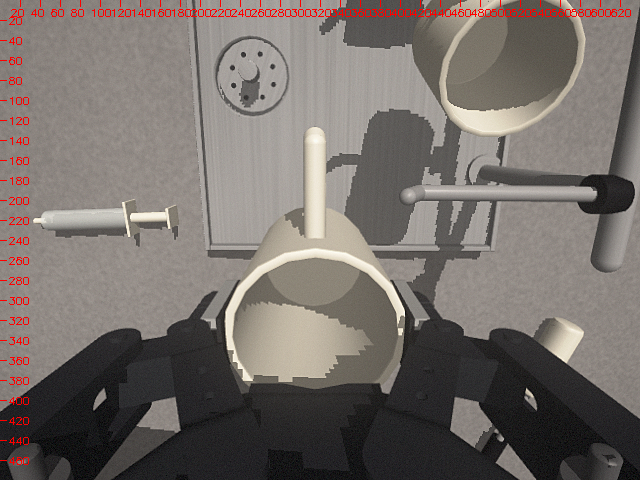

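```bash
python3 - <<'E'
from h import *
c=cam("side");save(c,"d7.png",(200,200,400,350),4)
c=cam("scene");save(c,"s7.png",(220,240,420,390),4)
E
```

```text
(no output)
```

View pics/d7.png

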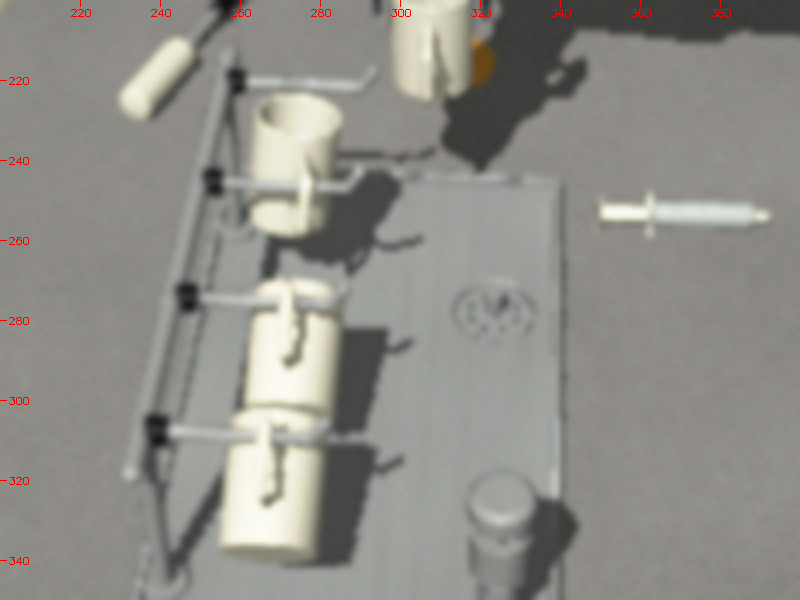

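View pics/s7.png

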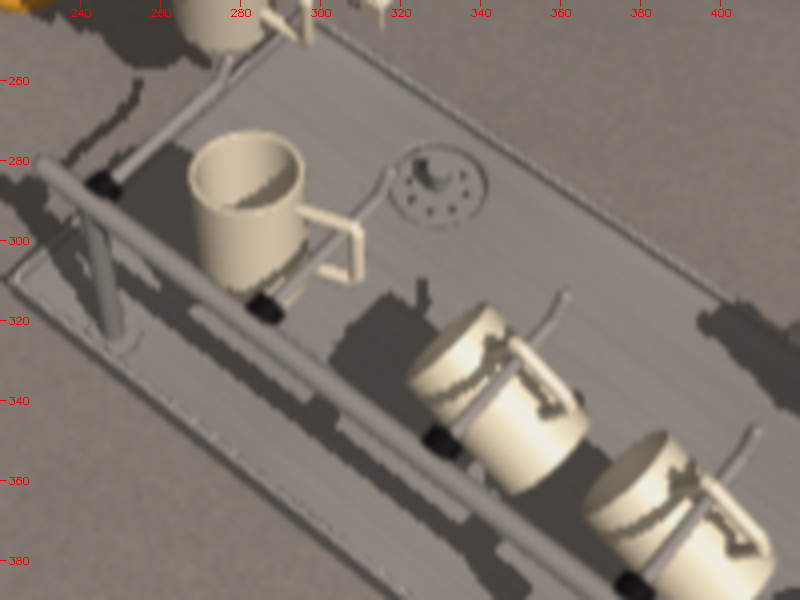

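```bash
python3 -m inch '[{"delta_pos":[0,0,0],"rotation":[0,0,0]},{"delta_pos":[0,0,0],"rotation":[0,0,0]},{"delta_pos":[0,0,0],"rotation":[0,0,0]}]'; python3 - <<'E'
from h import *
c=cam("scene");save(c,"s8.png",(220,240,420,390),4)
c=cam("side");save(c,"d8.png",(200,200,400,350),4)
E
```

```text
time_s: 38.75
eef_pos: [0.5359, -0.0676, 0.1947]
eef_rot: [0.0, 0.686, 0.727, 0.0]
wrist_force: [0.5, -0.2, -1.0]
opening: 0.721
```

View pics/s8.png

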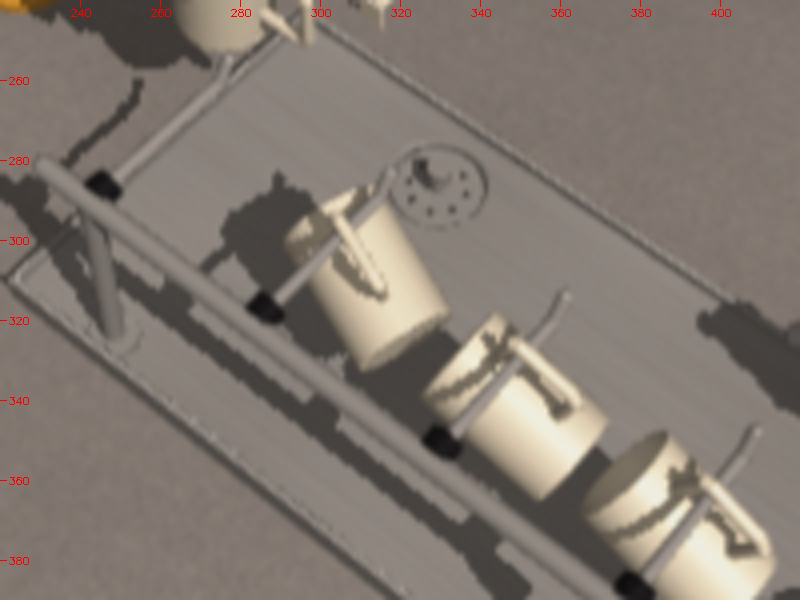

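View pics/d8.png

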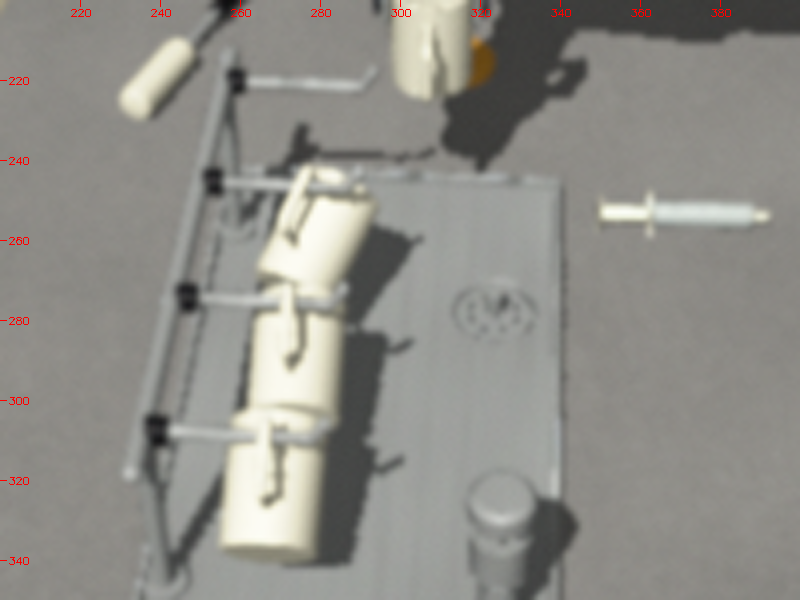

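```bash
for i in 1 2; do python3 -m inch '[{"delta_pos":[0,0,0],"rotation":[0,0,0]},{"delta_pos":[0,0,0],"rotation":[0,0,0]},{"delta_pos":[0,0,0],"rotation":[0,0,0]},{"delta_pos":[0,0,0],"rotation":[0,0,0]},{"delta_pos":[0,0,0],"rotation":[0,0,0]},{"delta_pos":[0,0,0],"rotation":[0,0,0]},{"delta_pos":[0,0,0],"rotation":[0,0,0]}]'|tail -1; done;  python3 - <<'E'
from h import *
c=cam("scene");save(c,"s9.png",(220,240,420,390),4)
c=cam("wrist");save(c,"w28.png")
E
```

```text
opening: 0.718
opening: 0.72
```

View pics/s9.png

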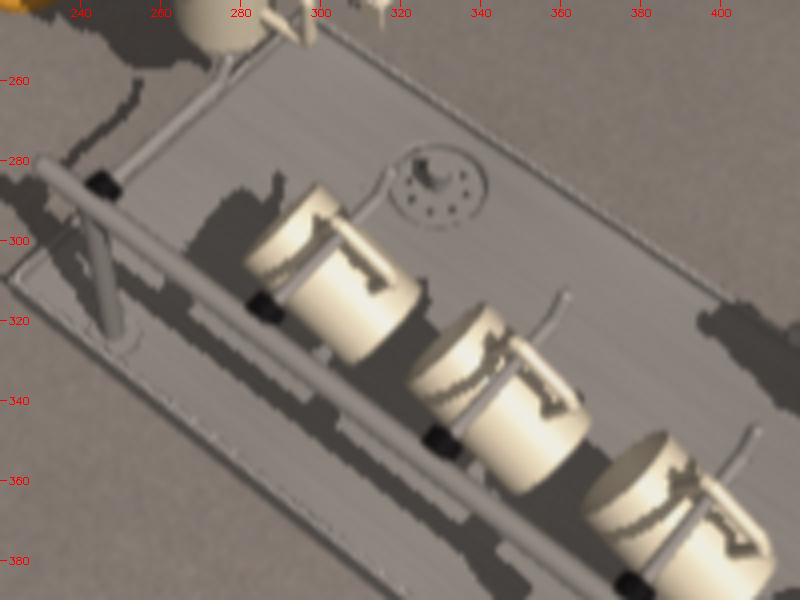

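View pics/w28.png

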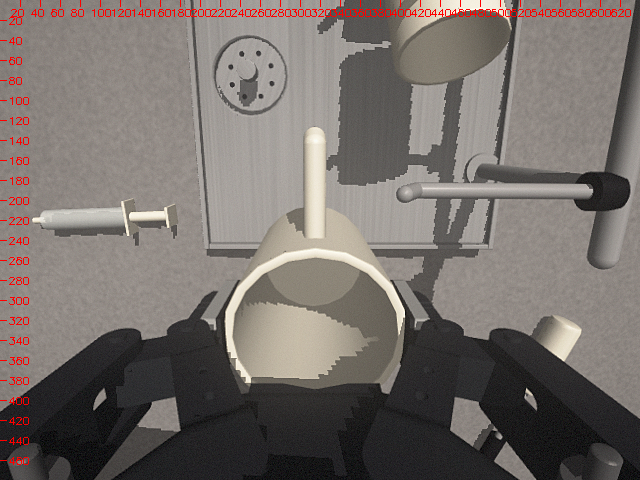

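The third mug was knocked but settled again on its hook. Now the fourth.

```bash
python3 -m inch '[{"delta_pos":[-0.2,0,1.2],"rotation":[0,0,0]},{"delta_pos":[0,0,1],"rotation":[0,0,0]},{"delta_pos":[0,0.7,0],"rotation":[0,0,0]},{"delta_pos":[0,1,0],"rotation":[0,0,0]},{"delta_pos":[0,1,0],"rotation":[0,0,0]},{"delta_pos":[0,1,0],"rotation":[0,0,0]},{"delta_pos":[0,0.5,0],"rotation":[0,0,0]},{"delta_pos":[0,0,0],"rotation":[0,0,0]},{"delta_pos":[0,0,0],"rotation":[0,0,0]}]'
python3 - <<'E'
from h import *
c=cam("wrist");save(c,"w29.png")
E
python3 plan.py .6155 -.066 .1725 93.4
```

```text
time_s: 41.25
eef_pos: [0.5778, -0.0664, 0.1724]
eef_rot: [-0.0, 0.686, 0.728, -0.0]
wrist_force: [0.0, -0.8, -1.4]
opening: 0.715
t 41.3 tcp [ 0.5775 -0.0664  0.1724] yaw 93.39 tilt z [-6.e-04  1.e-04 -1.e+00] open 6.08 F [ 0.3  0.5 -0.6] q [-0.32  0.25  1.64 -0.    1.24 -0.38]
rotvec tool [-0.0006 -0.0001 -0.0002]
delta cm in present tool axes [-0.18  3.79 -0.02] in target tool axes [-0.18  3.79 -0.01]
```

View pics/w29.png

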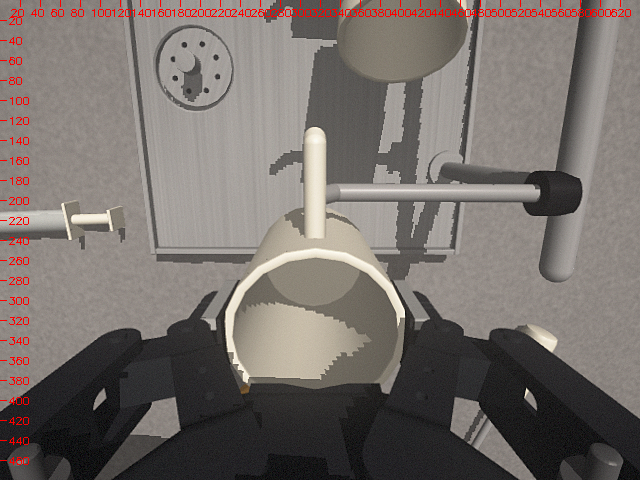

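```bash
python3 -m inch '[{"delta_pos":[0,1,0],"rotation":[0,0,0]},{"delta_pos":[0,1,0],"rotation":[0,0,0]},{"delta_pos":[0,1,0],"rotation":[0,0,0]},{"delta_pos":[0,0.6,0],"rotation":[0,0,0]},{"delta_pos":[0,0,0.8],"rotation":[0,0,0]},{"delta_pos":[0,0,0.6],"rotation":[0,0,0]},{"delta_pos":[0,0,0.5],"rotation":[0,0,0]},{"delta_pos":[0,0,0],"rotation":[0,0,0]},{"delta_pos":[0,0,0],"rotation":[0,0,0]}]'
python3 - <<'E'
from h import *
c=cam("wrist");save(c,"w30.png")
E
python3 plan.py .6155 -.066 .1525 93.4
```

```text
time_s: 42.2
eef_pos: [0.6134, -0.0644, 0.1533]
eef_rot: [-0.0, 0.686, 0.728, -0.0]
wrist_force: [0.2, -0.4, -1.3]
opening: 0.72
t 42.25 tcp [ 0.6136 -0.0644  0.1536] yaw 93.38 tilt z [-1.e-04 -0.e+00 -1.e+00] open 6.1 F [-0.8 -0.3 -0.7] q [-0.3   0.35  1.56 -0.    1.23 -0.36]
rotvec tool [-0.0001  0.     -0.0004]
delta cm in present tool axes [-0.17  0.18  0.11] in target tool axes [-0.17  0.18  0.11]
```

View pics/w30.png

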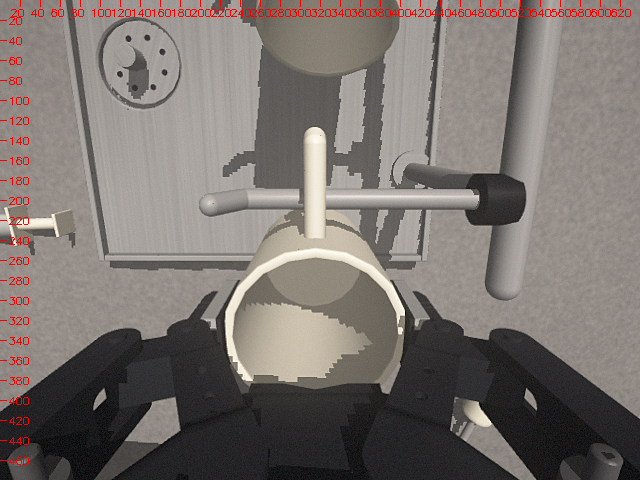

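```bash
python3 -m inch '[{"delta_pos":[0,0,0.1],"rotation":[0,0,0]},{"delta_pos":[0,0,0],"rotation":[0,0,0]},{"delta_pos":[0,0,0],"rotation":[0,0,0]},{"delta_pos":[0,0,0],"rotation":[0,0,0]}]' 7.8;python3 -m inch '[{"delta_pos":[0,0,-2],"rotation":[0,0,0]},{"delta_pos":[0,0,-4],"rotation":[0,0,0]},{"delta_pos":[0,0,-4],"rotation":[0,0,0]},{"delta_pos":[0,-2,-3],"rotation":[0,0,0]},{"delta_pos":[0,-4,0],"rotation":[0,0,0]},{"delta_pos":[0,-4,0],"rotation":[0,0,0]},{"delta_pos":[0,-4,0],"rotation":[0,0,0]},{"delta_pos":[4,-2,0],"rotation":[0,0,0]},{"delta_pos":[4.5,0,0],"rotation":[0,0,0]},{"delta_pos":[4.5,0,0],"rotation":[0,0,0]}]'
python3 -m inch '[{"delta_pos":[4.5,0,0],"rotation":[0,0,0]},{"delta_pos":[4.5,0,0],"rotation":[0,0,0]},{"delta_pos":[4.5,0,0],"rotation":[0,0,0]},{"delta_pos":[4.5,0,0],"rotation":[0,0,0]},{"delta_pos":[3.5,0,0],"rotation":[0,0,0]},{"delta_pos":[0,0,0],"rotation":[0,0,0]},{"delta_pos":[0,0,0],"rotation":[0,0,0]},{"delta_pos":[0,0,0],"rotation":[0,0,0]}]' 0
python3 - <<'E'
from h import *
c=cam("wrist");save(c,"w31.png");print(proj(c,[.4444,.3677,.162]))
c=cam("scene");save(c,"s10.png",(200,220,480,430),2)
c=cam("side");save(c,"d10.png",(200,200,400,350),4)
E
python3 plan.py .4444 .3677 .2 93.4
```

```text
time_s: 42.65
eef_pos: [0.6139, -0.0644, 0.1528]
eef_rot: [0.0, 0.686, 0.728, 0.0]
wrist_force: [-0.3, -0.3, 0.5]
opening: 0.916
time_s: 43.65
eef_pos: [0.4458, 0.0567, 0.2832]
eef_rot: [0.001, 0.687, 0.727, 0.001]
wrist_force: [1.2, 0.3, -0.9]
opening: 0.913
time_s: 44.45
eef_pos: [0.4338, 0.2699, 0.2825]
eef_rot: [0.0, 0.686, 0.727, -0.0]
wrist_force: [-0.6, 0.0, 0.4]
opening: 0.003
[[336.975754   99.3222871]]
t 44.6 tcp [0.434  0.2696 0.2826] yaw 93.28 tilt z [ 2.e-04 -0.e+00 -1.e+00] open 0.01 F [ 0.2 -0.5  0.8] q [ 0.32 -0.01  1.7  -0.    1.44  0.27]
rotvec tool [ 0.0002  0.0001 -0.0022]
delta cm in present tool axes [9.74 1.59 8.26] in target tool axes [9.74 1.62 8.26]
```

View pics/w31.png

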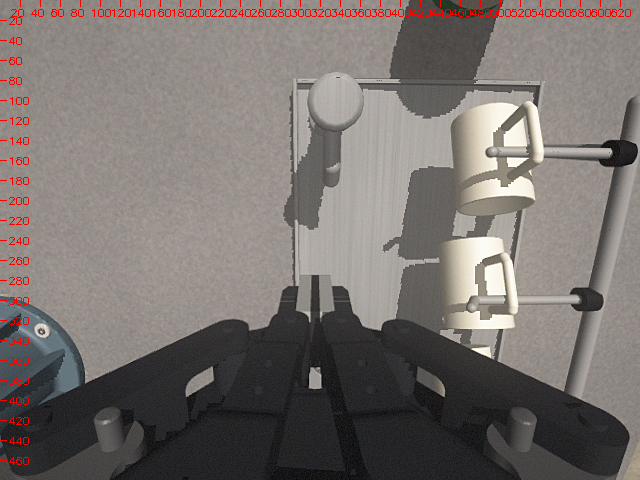

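View pics/s10.png

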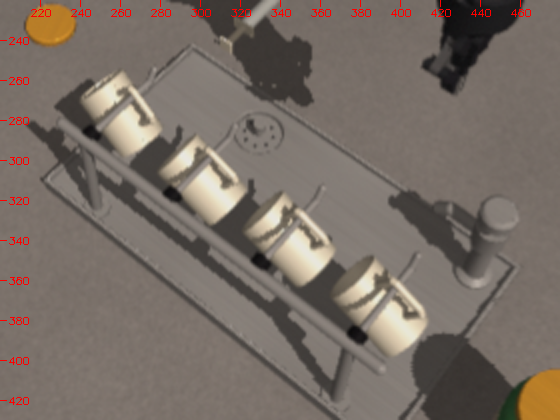

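View pics/d10.png

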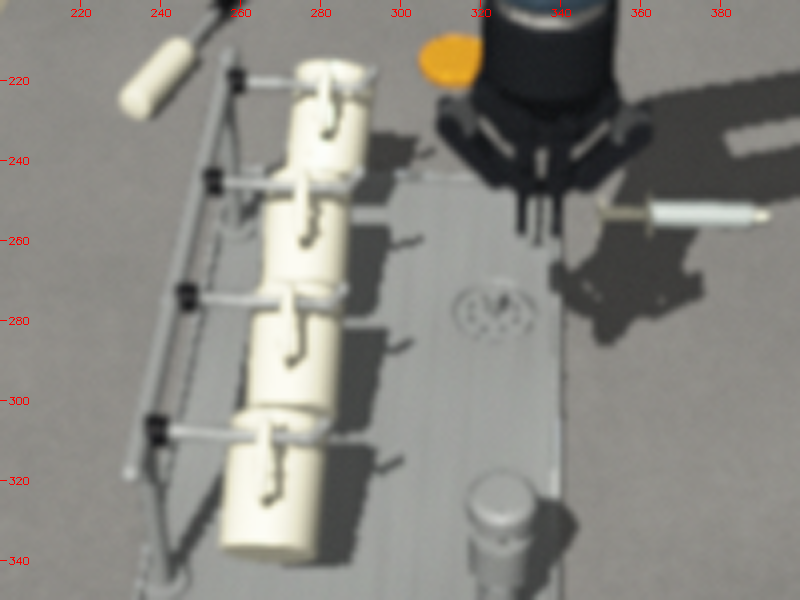

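```bash
python3 -m inch '[{"delta_pos":[4,0.5,0],"rotation":[0,0,0]},{"delta_pos":[4,0.8,2],"rotation":[0,0,0]},{"delta_pos":[1.7,0.2,4],"rotation":[0,0,0]},{"delta_pos":[0,0,4],"rotation":[0,0,0]},{"delta_pos":[0,0,1],"rotation":[0,0,0]},{"delta_pos":[0,0,0],"rotation":[0,0,0]},{"delta_pos":[0,0,0],"rotation":[0,0,0]}]'
python3 - <<'E'
from h import *
c=cam("wrist");save(c,"w32.png")
E
python3 plan.py .4438 .3673 .15 93.4
```

```text
time_s: 45.3
eef_pos: [0.4443, 0.3681, 0.1745]
eef_rot: [0.0, 0.686, 0.727, 0.001]
wrist_force: [-0.8, 0.1, 0.4]
opening: -0.002
t 45.35 tcp [0.4447 0.3684 0.1752] yaw 93.32 tilt z [ 0.0037  0.0019 -1.    ] open 0.01 F [-0.4  0.3  0.4] q [ 0.49  0.24  1.66 -0.    1.24  0.43]
rotvec tool [ 0.0038 -0.0017 -0.0015]
delta cm in present tool axes [-0.11 -0.11  2.52] in target tool axes [-0.11 -0.1   2.52]
```

View pics/w32.png

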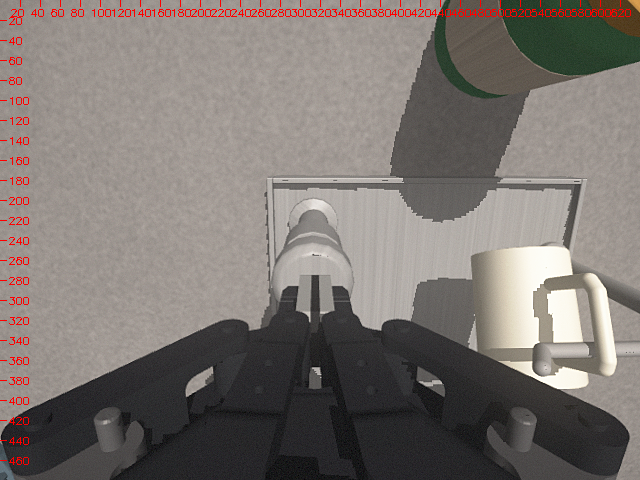

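```bash
python3 -m inch '[{"delta_pos":[-0.1,-0.1,0.8],"rotation":[0,0,0]},{"delta_pos":[0,0,0.4],"rotation":[0,0,0]},{"delta_pos":[0,0,0.4],"rotation":[0,0,0]},{"delta_pos":[0,0,0.4],"rotation":[0,0,0]},{"delta_pos":[0,0,0.3],"rotation":[0,0,0]},{"delta_pos":[0,0,0.2],"rotation":[0,0,0]},{"delta_pos":[0,0,0],"rotation":[0,0,0]}]'; python3 -m inch '[{"delta_pos":[0,0,0.1],"rotation":[0,0,0]},{"delta_pos":[0,0,0.1],"rotation":[0,0,0]}]'; python3 -m inch '[{"delta_pos":[0,0,0.1],"rotation":[0,0,0]},{"delta_pos":[0,0,0],"rotation":[0,0,0]}]'
```

```text
time_s: 46.05
eef_pos: [0.4428, 0.3673, 0.15]
eef_rot: [0.001, 0.686, 0.728, 0.001]
wrist_force: [-4.4, -4.7, 15.1]
opening: -0.002
time_s: 46.25
eef_pos: [0.443, 0.3674, 0.1498]
eef_rot: [0.001, 0.686, 0.728, 0.001]
wrist_force: [-10.5, -8.5, 32.4]
opening: -0.002
time_s: 46.45
eef_pos: [0.443, 0.3674, 0.1498]
eef_rot: [0.001, 0.686, 0.728, 0.001]
wrist_force: [-11.3, -8.8, 33.0]
opening: 0.002
```

```bash
python3 -m inch '[{"delta_pos":[0,0,-0.1],"rotation":[0,0,0]},{"delta_pos":[0,0,0],"rotation":[0,0,0]},{"delta_pos":[0,0,0],"rotation":[0,0,0]},{"delta_pos":[0,0,0],"rotation":[0,0,0]},{"delta_pos":[0,0,0],"rotation":[0,0,0]},{"delta_pos":[0,0,0],"rotation":[0,0,0]},{"delta_pos":[0,0,0],"rotation":[0,0,0]},{"delta_pos":[0,0,0],"rotation":[0,0,0]}]'; python3 -m inch '[{"delta_pos":[0,0,-1],"rotation":[0,0,0]},{"delta_pos":[0,0,-1],"rotation":[0,0,0]},{"delta_pos":[0,0,-2],"rotation":[0,0,0]},{"delta_pos":[-1,0,-4],"rotation":[0,0,0]},{"delta_pos":[-4,-2,-3],"rotation":[0,0,0]},{"delta_pos":[-4,-2,0],"rotation":[0,0,0]},{"delta_pos":[-4,-1,0],"rotation":[0,0,0]},{"delta_pos":[-4,0,0],"rotation":[0,0,0]},{"delta_pos":[-2,0,0],"rotation":[0,0,0]},{"delta_pos":[0,0,0],"rotation":[0,0,0]}]'
python3 - <<'E'
from h import *
c=cam("wrist");save(c,"w33.png")
c=cam("scene");save(c,"s11.png")
c=cam("side");save(c,"d11.png")
E
```

```text
time_s: 47.25
eef_pos: [0.4429, 0.3674, 0.1499]
eef_rot: [0.001, 0.686, 0.728, 0.001]
wrist_force: [-8.9, -7.4, 27.6]
opening: -0.001
time_s: 48.25
eef_pos: [0.4046, 0.1757, 0.2534]
eef_rot: [0.0, 0.687, 0.726, -0.0]
wrist_force: [-0.3, 1.0, -0.2]
opening: -0.004
```

View pics/w33.png

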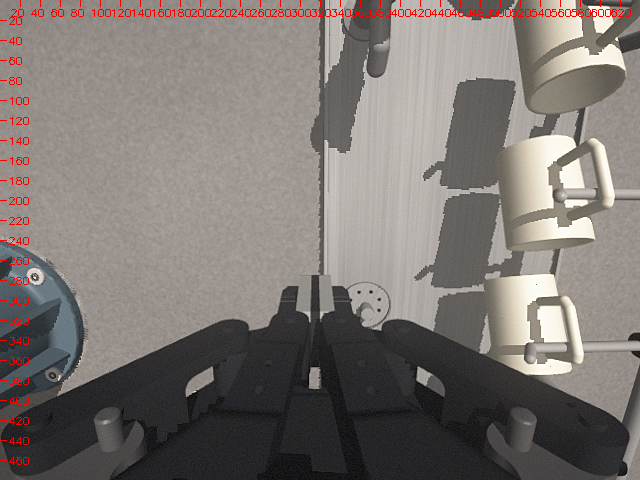

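View pics/s11.png

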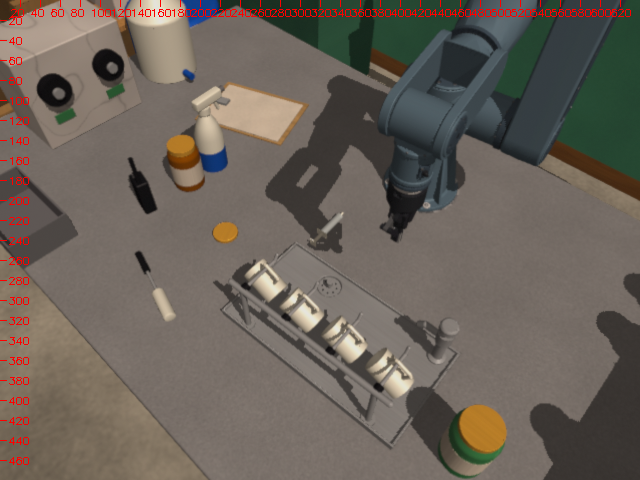

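View pics/d11.png

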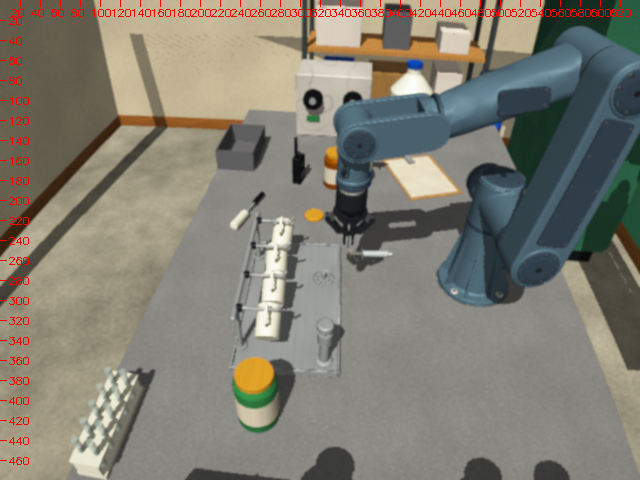

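```bash
python3 - <<'E'
from h import *
c=cam("scene");save(c,"s12.png",(300,250,480,385),4)
E
```

```text
(no output)
```

View pics/s12.png

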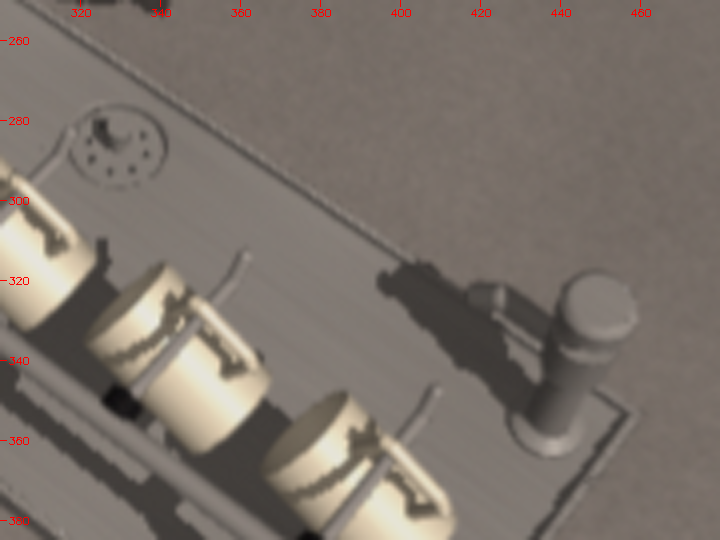

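The strainer is home at (330,286), the tap head is back up at (449,326) as it was at the start, and all four mugs hang.

```bash
python3 -c "
from bench import hand_in
print(hand_in())"
```

```text
the job is handed in; nothing more can be done
None
```

The job is done and handed in at about 48.5 s, well inside the 192 s limit.

- **Strainer:** it is home in its seat. At release the gripper height matched a fully seated strainer, and the pictures show an even gap all round.
- **Mugs:** all four were present and hang by their handles, one to a hook. The mug on hook 3 was knocked and set swinging while I carried the last mug. I waited about 1.5 s, and it settled back on its hook.
- **Tap:** I pushed the head down to its stop. Its height held at 149.8 mm while the force rose to about 33 N, and I kept it there for about 1 s. The last picture shows the head back up.
- **Bystanders:** the last pictures show both reagent jars and the radio standing where they started. The spray bottle is upright in the scene view, though the arm blocks it in the side view.

No check failed. The fixed cameras disagreed with each other by up to 10 mm or so at bench level, so I set the grasps and the hook, seat and tap positions from the wrist camera.

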